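# Stock the bath display: bath bombs into the dimples, soaps snug in the rack

## Robot

A 7-joint arm with a two-finger parallel gripper is mounted at the origin on a cart in front of the work surface, level with it; the furniture and walls round the work are solid. World frame = base frame: x ahead of the robot, y to its left, z up, the work surface at z = 0. Lengths are in m, angles in rad, forces in N, time in s.
With the tool pointing down it reaches from about 0.4 to 0.875 m from the base axis. Payload 4.4 kg.
Tool frame: the origin (TCP) lies midway between the tips of the shut fingers; the grasp point (between the pads) lies 19 mm behind it; z points along the fingers, y is the line along which they close (so a half turn about z gives the same grasp; the last joint's range is limited). The gripper opens to 85 mm and grips with 20 to 120 N. Pads are 22 mm wide; open, the fingers measure 114 mm over their backs; the gripper's body (76 mm by 85 mm) begins 54 mm behind the grasp point. The pads swing forward as they close: fully open they stand 13 mm farther back than shut.
Start: joints at [-1.349, 0.628, 0.038, 1.517, -0.027, 0.996, -0.02], TCP at [0.184, 0.623, 0.231] pointing down, gripper open.
Joint ranges: [-3.06, 3.06], [-0.37, 2.12], [-1.25, 1.32], [0.18, 2.47], [-1.1, 4.24], [0.23, 1.98], [-2.94, 2.94]. Speed limits (rad/s): [2.57, 2.57, 3.14, 3.14, 3.14, 3.14, 3.14].

## Interface

Orientations are given as [roll, pitch, yaw] about the fixed x, y, z axes, in that order (R = Rz(yaw) Ry(pitch) Rx(roll)).
In Python, from rig import ctrl, cams gives the robot as it stands.
- The arm moves only by the tool jog_arm, never from a script. Its argument "deltas" is a list of rows, each a list of 7 numbers: the turn, a rotation vector about the tool's x, y, z in rad, then the shift along the tool's x, y, z in m, then the closure, from -1 (fully open) to 1 (shut). A call has 1 to 20 rows; each row is the pose to reach, as a shift and turn from the pose commanded when the call began, along the tool's axes at that moment; what a row does not reach only later rows make up. A row lasts 1/10 s, in which the tool goes at most 50 mm and 8.59 degrees, less where a joint would pass 70% of its speed; a pose out of reach is approached as far as the arm can. A call with a gripper value outside its range is refused whole. The fingers move at their own pace and stop on an object; "force" is the grip in N (left out, the last holds). Time passes only in rows, so rows that repeat a pose let the fingers close. It gives the time, the measured TCP pose, the force, the opening and the grip force at its end, in the units of the state.
- ctrl.get_obs(): the state, without advancing time (a new reading comes with each control period).
- cams.snapshot(name): name is "side" or "top"; returns the picture (400x640x3 uint8, red, green, blue); there is no depth.
- cams.get_calibration(name): a dict with "vfov" (degrees; the focal length in pixels is half the picture's height over the tangent of half this angle, whatever the lens; pixels are square), "cx", "cy" (the principal point, pixels), "world_from_camera" (4x4, takes a point from camera to world coordinates). Camera axes: x right, y down, z forward; pixel columns grow to the right and rows downward; lengths in m; the calibration is good to about 2 mm. A picture is of the moment at which its call begins. get_calibration takes no time and is no camera call.
- ctrl.finish_job(): hands the job in; it is judged then, once.
Trained networks look in the newest picture that a camera, given by its name, has taken for a name from the list of things; names that differ only in an ending like _2 or _b are one class to them, and where a whole thing is asked for, a point or a joint stands for the part that bears it (a point fixed in the world has none). Each returns a list of dicts, best first, with "confidence" (0 to 1); they miss things now and then, are a little off and sometimes report something else, mostly with a low value. They report only what shows in the picture. A call takes as long as a camera call. They do not tell look-alikes from the thing itself.
- cams.spot_in(camera, thing): "point" ([x, y, z] in m, in world coordinates, good to about 4 mm: the middle of the surface that is visible of it).
The state is a dict: "t": time; "joint_pos": joint angles; "dq": joint speeds; "joint_efforts": joint torques, N m; "position": TCP position; "eef_rot": TCP orientation; "force": force on the tool from outside, world axes, zero at the start; "ft_torque": the same for the moment, N m; "opening": finger opening in m; "finger_force": force on a finger pad.
Only numpy, scipy, OpenCV 4.12 (cv2) and the standard library are available. Lean on these libraries where they do the work, as an engineer would, in place of code of your own. Each camera call takes 0.05 s, during which the arm holds its last target. There are 200 camera calls.

## Task

Please stock the bath display. Draw the rack's green end stop back, stand all the soap bars on end in the rack, broad faces towards the end wall and in line between the guide strips, and push the stop up until they are packed snugly between it and the wall; and take every bath bomb out of the blue tray and seat it in a dimple of its own on the wooden board so that none can roll. Leave the vase and the grey dish where they are.

Things in the scene. Friction and masses are not known exactly. Their poses are not given: they have to be found in the camera images.
- bomb_board: wooden display board 170 (its x) x 150 (its y) x 16 mm, fixed; origin at the centre of its underside, z up. Its top has four round dimples in two rows, 38 mm across and 9 mm deep, 90 mm apart along x and 72 mm apart along y; round its edge runs a rim 5 mm thick that stands 9 mm above the top (25 mm above the table)
- dimple_0 (a point): centre of a dimple's mouth, level with the board's top (16 mm above the table); frame parallel to the board's. A bath bomb seated here has its centre about 23 mm above this point
- dimple_1 (a point): centre of a dimple's mouth, level with the board's top (16 mm above the table); frame parallel to the board's. A bath bomb seated here has its centre about 23 mm above this point
- dimple_2 (a point): centre of a dimple's mouth, level with the board's top (16 mm above the table); frame parallel to the board's. A bath bomb seated here has its centre about 23 mm above this point
- dimple_3 (a point): centre of a dimple's mouth, level with the board's top (16 mm above the table); frame parallel to the board's. A bath bomb seated here has its centre about 23 mm above this point
- bomb_0: pink bath bomb: a hard ball of 60 mm diameter, about 0.1 kg, that rolls freely; origin at its centre. At first in the blue tray. May be absent
- bomb_1: mint green bath bomb: a hard ball of 60 mm diameter, about 0.1 kg, that rolls freely; origin at its centre. At first in the blue tray. May be absent
- bomb_2: pale yellow bath bomb: a hard ball of 60 mm diameter, about 0.1 kg, that rolls freely; origin at its centre. At first in the blue tray. May be absent
- bomb_tray: blue low tray 124 (its x) x 196 (its y) mm, fixed, in which the bath bombs lie loose at first; floor 4 mm above the table (a ball in it has its centre 34 mm up), rim all round 6 mm thick and 19 mm above the table; origin under its centre
- soap_rack: soap rack, fixed; origin at the centre of its underside, z up. Base 84 (x) x 190 (y) x 10 mm, so its floor is 10 mm above the table. Along both long sides runs a guide strip 8 mm high over the floor, 70 mm clear between them. At the +y end stands a fixed end wall 56 mm wide, 12 mm thick, 60 mm high over the floor; the green end stop slides along y towards and away from it
- rack_wall (a point): foot of the fixed end wall's inner face, at mid-width, on the rack's floor; frame parallel to the rack's: soaps stand from here towards -y, centred on x = 0
- end_stop (a joint): slide of the green end stop: clear gap in m between the end wall's inner face and the stop's inner face, 0 closed to 0.12 fully drawn back (towards the rack's -y). It slides with about 1.5 N of friction and stays where it is left
- stop_face (a point): foot of the end stop's inner face (the one that looks to the end wall, +y), on the rack's floor; moves with the stop. The stop is 56 mm wide, 12 mm thick, 60 mm high over the floor; frame parallel to the rack's
- stop_tab (a point): centre of the brown grip tab on top of the end stop, 10 mm behind the stop's face and 72 mm above the rack's floor: 36 mm wide along the rack's x, 12 mm thick along y, 26 mm tall; can be pinched from above across its 36 mm width without touching the soaps
- soap_0: cream wrapped soap bar 56 wide (its x) x 85 long (its y) x 28 mm thick (its z), 0.12 kg; it stands on end: own y axis up, width and thickness level. Origin at the middle of one broad face, so half its length (42.5 mm) above what it stands on. May be absent
- soap_0_mid (a point): middle of the cream soap bar, 42.5 mm above its lower end; axes as the bar's
- soap_1: sage green wrapped soap bar 56 wide (its x) x 85 long (its y) x 28 mm thick (its z), 0.12 kg; it stands on end: own y axis up, width and thickness level. Origin at the middle of one broad face, so half its length (42.5 mm) above what it stands on. May be absent
- soap_1_mid (a point): middle of the sage green soap bar, 42.5 mm above its lower end; axes as the bar's
- soap_2: pink wrapped soap bar 56 wide (its x) x 85 long (its y) x 28 mm thick (its z), 0.12 kg; it stands on end: own y axis up, width and thickness level. Origin at the middle of one broad face, so half its length (42.5 mm) above what it stands on. May be absent
- soap_2_mid (a point): middle of the pink soap bar, 42.5 mm above its lower end; axes as the bar's
- vase: bystander: small matt white bud vase, 62 x 62 x 96 mm, origin under its centre
- dish: bystander: oval blue-grey stoneware dish, 87 x 111 x 52 mm, origin under its centre
- eyelet_press: dark green eyelet press, heavy, stays where it is, to the right of the blue tray; origin at table level under its front. Foot 100 mm wide (y), from 20 to 175 mm behind (+x of) the origin and 18 mm high; column (26 mm thick, up to 0.24 m high) over the foot, and a raised lever that reaches 0.1 m in front (-x) of the origin, 0.40 m high; keep the gripper's body off them
- tape_dispenser: black desk tape dispenser, heavy, stays where it is: 151 (x) x 50 (y) x 80 mm, origin under its centre
There are look-alikes about, which are no part of the job. There is more than one size of the bomb_0; the job needs the larger.

How it is judged:
At the end, for the whole second after the job is handed in: Each bath bomb rests still in a dimple (centre within 6 mm). Each soap stands upright (0.12 rad) on the rack floor, within 12 mm of its centre line, between wall and stop. Snug: gaps at most 4 mm at wall and stop, soap centres at most 35 mm apart, stop gap under 93 mm (((horizontal distance between bomb_0 and dimple_0 below 0.006 m and z of bomb_0 in the frame of dimple_0 between 0.015 and 0.027 m) or (horizontal distance between bomb_0 and dimple_1 below 0.006 m and z of bomb_0 in the frame of dimple_1 between 0.015 and 0.027 m) or (horizontal distance between bomb_0 and dimple_2 below 0.006 m and z of bomb_0 in the frame of dimple_2 between 0.015 and 0.027 m) or (horizontal distance between bomb_0 and dimple_3 below 0.006 m and z of bomb_0 in the frame of dimple_3 between 0.015 and 0.027 m)) and linear speed of each of bomb_0, bomb_1, bomb_2, soap_0, soap_1, soap_2 below 0.02 m/s and ((horizontal distance between bomb_1 and dimple_0 below 0.006 m and z of bomb_1 in the frame of dimple_0 between 0.015 and 0.027 m) or (horizontal distance between bomb_1 and dimple_1 below 0.006 m and z of bomb_1 in the frame of dimple_1 between 0.015 and 0.027 m) or (horizontal distance between bomb_1 and dimple_2 below 0.006 m and z of bomb_1 in the frame of dimple_2 between 0.015 and 0.027 m) or (horizontal distance between bomb_1 and dimple_3 below 0.006 m and z of bomb_1 in the frame of dimple_3 between 0.015 and 0.027 m)) and ((horizontal distance between bomb_2 and dimple_0 below 0.006 m and z of bomb_2 in the frame of dimple_0 between 0.015 and 0.027 m) or (horizontal distance between bomb_2 and dimple_1 below 0.006 m and z of bomb_2 in the frame of dimple_1 between 0.015 and 0.027 m) or (horizontal distance between bomb_2 and dimple_2 below 0.006 m and z of bomb_2 in the frame of dimple_2 between 0.015 and 0.027 m) or (horizontal distance between bomb_2 and dimple_3 below 0.006 m and z of bomb_2 in the frame of dimple_3 between 0.015 and 0.027 m)) and angle between each of soap_0, soap_1, soap_2's own y axis and vertical below 0.12 rad and x of soap_0_mid in the frame of rack_wall between -0.012 and 0.012 m and y of each of soap_0_mid, soap_1_mid, soap_2_mid in the frame of rack_wall below -0.01 m and y of each of soap_0_mid, soap_1_mid, soap_2_mid in the frame of stop_face above 0.01 m and z of soap_0_mid in the frame of rack_wall between 0.036 and 0.048 m and (y of soap_0_mid in the frame of rack_wall above -0.018 m or distance between soap_0_mid and soap_1_mid below 0.035 m or distance between soap_0_mid and soap_2_mid below 0.035 m) and x of soap_1_mid in the frame of rack_wall between -0.012 and 0.012 m and z of soap_1_mid in the frame of rack_wall between 0.036 and 0.048 m and (y of soap_1_mid in the frame of rack_wall above -0.018 m or distance between soap_1_mid and soap_0_mid below 0.035 m or distance between soap_1_mid and soap_2_mid below 0.035 m) and x of soap_2_mid in the frame of rack_wall between -0.012 and 0.012 m and z of soap_2_mid in the frame of rack_wall between 0.036 and 0.048 m and (y of soap_2_mid in the frame of rack_wall above -0.018 m or distance between soap_2_mid and soap_0_mid below 0.035 m or distance between soap_2_mid and soap_1_mid below 0.035 m) and y of any of soap_0_mid, soap_1_mid, soap_2_mid in the frame of rack_wall above -0.018 m and y of any of soap_0_mid, soap_1_mid, soap_2_mid in the frame of stop_face below 0.018 m and value of joint end_stop below 0.093 m); the robot touches nothing.
It fails at once if the vase is pushed more than 30 mm from its place (distance of vase from where it was at the start of the episode above 0.03 m).
It fails at once if the dish is pushed more than 30 mm from its place (distance of dish from where it was at the start of the episode above 0.03 m).
Of soap_0, soap_1, soap_2 only 2 to 3 are there at a start; the rules pass over those that are not, and their reading is None.
Of bomb_0, bomb_1, bomb_2 only 2 to 3 are there at a start; the rules pass over those that are not, and their reading is None.
At some moment in a run one of bomb_0, bomb_1, bomb_2 may be knocked a few centimetres aside while the robot is not near it.
It also fails if it takes over 210 s, if anything falls off the work surface, if the arm or the gripper's body presses on something with over 40 N, if the wrist force passes 120 N, or if a joint passes its speed limit or range.

## Working session

There is one attempt and no reset: what is moved stays moved. The work goes in short steps, Python scripts to look and compute and a tool call to move; the robot and the scene stay as the last step left them, time stands still between calls to the robot, and variables do not carry over. Pictures are saved under pics/ and viewed, at most 14 in all, crops included, and the job is handed in when it is done.

Besides the shell and the picture viewer there is one more tool, called after ">>>" in YAML: its name, and indented under it one key for each argument. jog_arm: Moves the arm, as the interface text tells. Its arguments: {"type":"object","properties":{"deltas":{"type":"array","items":{"type":"array","items":{"type":"number"}}},"force":{"type":"number"}},"required":["deltas"]}

```bash
ls; mkdir -p pics; cat > h.py <<'E'
import numpy as np, cv2
from rig import ctrl, cams
def K(n):
    c=cams.get_calibration(n); f=200/np.tan(np.radians(c['vfov'])/2); return f,c['cx'],c['cy'],np.array(c['world_from_camera'])
def snap(n,fn=None):
    im=cams.snapshot(n)
    if fn: cv2.imwrite('pics/'+fn,cv2.cvtColor(im,cv2.COLOR_RGB2BGR))
    return im
def ray(n,u,v):
    f,cx,cy,T=K(n); d=T[:3,:3]@np.array([(u-cx)/f,(v-cy)/f,1]); return T[:3,3],d/np.linalg.norm(d)
def atz(n,u,v,z):
    o,d=ray(n,u,v); return o+d*(z-o[2])/d[2]
def proj(n,p):
    f,cx,cy,T=K(n); q=np.linalg.inv(T)@np.append(p,1); return np.array([f*q[0]/q[2]+cx,f*q[1]/q[2]+cy])
def tri(u1,u2):
    (o1,d1),(o2,d2)=ray('top',*u1),ray('side',*u2)
    A=np.stack([d1,-d2],1); s=np.linalg.lstsq(A,o2-o1,rcond=None)[0]
    a,b=o1+s[0]*d1,o2+s[1]*d2; return (a+b)/2,np.linalg.norm(a-b)
E
python3 - <<'E'
from h import *
np.set_printoptions(precision=4,suppress=True)
for n in('top','side'):
    snap(n,n+'0.png'); print(n,K(n))
    for t in ['bomb_board','bomb_tray','bomb_0','bomb_1','bomb_2','soap_rack','end_stop','stop_tab','soap_0','soap_1','soap_2','vase','dish','eyelet_press','tape_dispenser']:
        for d in cams.spot_in(n,t)[:4]:
            if d['confidence']>.2:
                print(t,np.round(d['point'],3),round(d['confidence'],2),np.round(proj(n,d['point'])))
o=ctrl.get_obs(); print(o)
E
```

```text
pics
top (np.float64(399.4888791892959), 325.26330025115504, 192.1861197041332, array([[-0.0053, -0.9919,  0.1266,  0.3851],
       [-0.9999,  0.0067,  0.0111,  0.0209],
       [-0.0119, -0.1265, -0.9919,  1.1136],
       [ 0.    ,  0.    ,  0.    ,  1.    ]]))
bomb_board [0.54  0.306 0.019] 0.94 [227. 188.]
bomb_tray [ 0.458  0.006 -0.003] 0.59 [335. 217.]
bomb_tray [0.49  0.002 0.054] 0.26 [337. 203.]
bomb_tray [ 0.647 -0.008  0.012] 0.25 [339. 150.]
bomb_0 [ 0.492 -0.057  0.056] 0.8 [359. 203.]
bomb_0 [0.497 0.067 0.057] 0.68 [312. 201.]
bomb_0 [0.36  0.03  0.035] 0.61 [327. 253.]
bomb_0 [0.488 0.002 0.056] 0.55 [337. 204.]
bomb_1 [ 0.492 -0.057  0.056] 0.8 [359. 203.]
bomb_1 [0.497 0.067 0.057] 0.68 [312. 201.]
bomb_1 [0.36  0.03  0.035] 0.61 [327. 253.]
bomb_1 [0.488 0.002 0.056] 0.55 [337. 204.]
bomb_2 [ 0.492 -0.057  0.056] 0.8 [359. 203.]
bomb_2 [0.497 0.067 0.057] 0.68 [312. 201.]
bomb_2 [0.36  0.03  0.035] 0.61 [327. 253.]
bomb_2 [0.488 0.002 0.056] 0.55 [337. 204.]
soap_rack [ 0.647 -0.006  0.015] 0.73 [339. 149.]
soap_rack [0.352 0.296 0.084] 0.55 [222. 257.]
end_stop [0.
[... 2479 characters left out ...]
se [ 0.674 -0.181  0.045] 0.56 [296. 175.]
dish [ 0.517 -0.283  0.016] 0.61 [358. 180.]
dish [0.543 0.322 0.014] 0.24 [251. 280.]
tape_dispenser [ 0.515 -0.282  0.014] 0.38 [358. 181.]
{'t': 1.6, 'joint_pos': array([-1.3488,  0.6284,  0.0385,  1.5174, -0.027 ,  0.9963, -0.0201]), 'dq': array([-0.0006,  0.0011, -0.0005, -0.0023, -0.0012,  0.001 ,  0.0004]), 'joint_efforts': array([  0.0001, -56.3264,   1.2259, -19.377 ,   0.011 ,   0.0016,
         0.    ]), 'position': array([0.1845, 0.6233, 0.2313]), 'eef_rot': array([ 3.1416, -0.    ,  2.8537]), 'force': array([-0.174 ,  0.4156, -0.2128]), 'ft_torque': array([ 0.0209, -0.037 ,  0.0172]), 'finger_force': 0.0, 'opening': 0.08570620378767985}
```

View pictures.

```bash
python3 - <<'E'
import cv2
a=cv2.imread('pics/top0.png')[90:300,150:470]; cv2.imwrite('pics/top0c.png',cv2.resize(a,(800,525),interpolation=3))
a=cv2.imread('pics/side0.png')[130:370,180:480]; cv2.imwrite('pics/side0c.png',cv2.resize(a,(750,600),interpolation=3))
E
```

```text
(no output)
```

View pics/top0c.png

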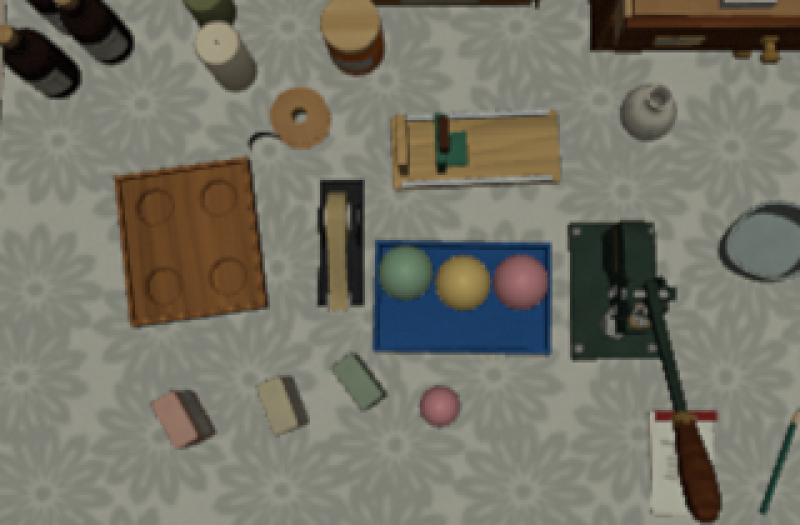

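View pics/side0c.png

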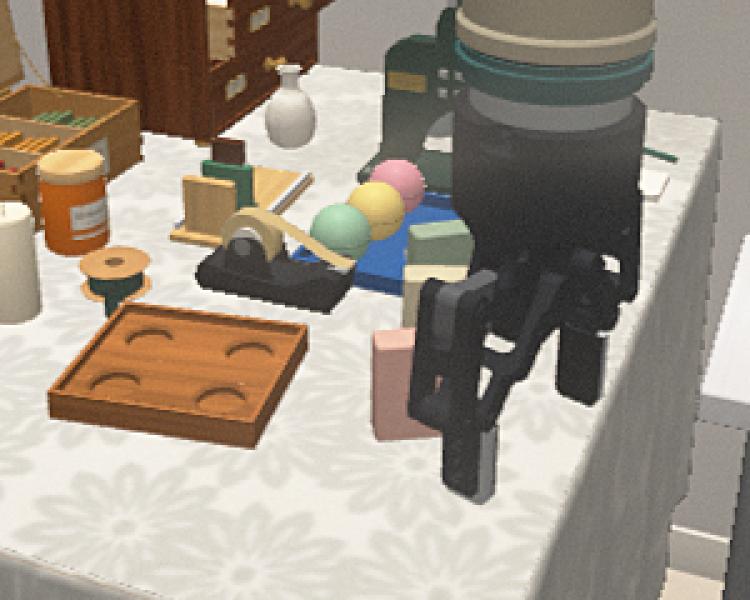

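View pics/side0.png

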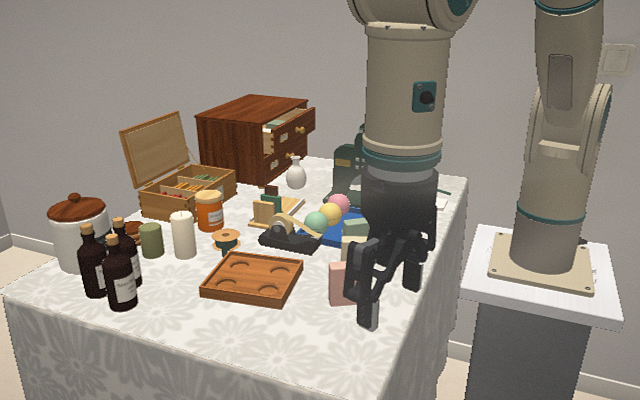

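The top view shows the board at crop (190,240) with four dimples, and the rack at crop (475,150) with its wall at the left (+y) end and the stop near crop (445,145). Three large bombs sit against the tray's +x rim at crop (405,272), (462,282) and (521,282). The small pink ball at (440,406) is the look-alike. The three soaps already stand on end at (178,420), (280,405) and (358,382), which the side view confirms.

```bash
cat >> h.py <<'E'
def blob(im,u,v,tol=12):
    m=np.zeros((402,642),np.uint8)
    lab=cv2.cvtColor(cv2.GaussianBlur(im,(3,3),0),cv2.COLOR_RGB2LAB)
    cv2.floodFill(lab,m,(int(u),int(v)),0,(tol,)*3,(tol,)*3,4|(255<<8)|cv2.FLOODFILL_MASK_ONLY|cv2.FLOODFILL_FIXED_RANGE)
    m=m[1:-1,1:-1]; c=max(cv2.findContours(m,0,cv2.CHAIN_APPROX_NONE)[0],key=cv2.contourArea)
    return c[:,0].astype(float),m
def rect(n,c,z):
    P=np.array([atz(n,x,y,z)[:2] for x,y in c]); r=cv2.minAreaRect((P*1000).astype(np.float32))
    b=cv2.boxPoints(r); e1,e2=b[1]-b[0],b[2]-b[1]; L=e1 if np.hypot(*e1)>np.hypot(*e2) else e2
    a=np.degrees(np.arctan2(L[1],L[0])); a=(a+90)%180-90
    return np.array(r[0])/1000,sorted(np.round(r[1],1)),round(a,1)   # centre m, sizes mm, long-axis angle deg
E
python3 - <<'E'
from h import *
im=cv2.cvtColor(cv2.imread('pics/top0.png'),cv2.COLOR_BGR2RGB)
for nm,u,v in [('pink',221,257),('cream',261,252),('green',292,242)]:
    for tol in (12,20,28):
        c,m=blob(im,u,v,tol); print(nm,tol,*rect('top',c,.085))
for nm,u,v in [('mint',312,199),('yel',335,203),('pinkb',358,203),('small',326,252)]:
    for tol in(25,40):
        c,m=blob(im,u,v,tol); (x,y),r=cv2.minEnclosingCircle(c.astype(np.float32)); print(nm,tol,atz('top',x,y,.034).round(4),r)
c,m=blob(im,320,225,40); print('tray',rect('top',c,.019))
a=im[125:175,300:380]; cv2.imwrite('pics/rack.png',cv2.cvtColor(cv2.resize(a,(800,500),interpolation=cv2.INTER_CUBIC),cv2.COLOR_RGB2BGR))
a=im[145:230,190:265]; cv2.imwrite('pics/board.png',cv2.cvtColor(cv2.resize(a,(525,595),interpolation=cv2.INTER_CUBIC),cv2.COLOR_RGB2BGR))
E
```

```text
pink 12 [0.5335824 0.2437319] [np.float64(1049.4), np.float64(1375.9)] 89.9Traceback (most recent call last):
  File "<stdin>", line 5, in <module>
  File "h.py", line 26, in rect
    P=np.array([atz(n,x,y,z)[:2] for x,y in c]); r=cv2.minAreaRect((P*1000).astype(np.float32))
                ~~~^^^^^^^^^
  File "h.py", line 12, in atz
    o,d=ray(n,u,v); return o+d*(z-o[2])/d[2]
        ~~~^^^^^^^
  File "h.py", line 10, in ray
    f,cx,cy,T=K(n); d=T[:3,:3]@np.array([(u-cx)/f,(v-cy)/f,1]); return T[:3,3],d/np.linalg.norm(d)
              ~^^^
  File "h.py", line 4, in K
    c=cams.get_calibration(n); f=200/np.tan(np.radians(c['vfov'])/2); return f,c['cx'],c['cy'],np.array(c['world_from_camera'])
ValueError: time passes only in moves, steps and waits
```

```bash
sed -i 's/^def K(n):/import functools\n@functools.lru_cache\ndef K(n):/; s/(tol,)\*3,(tol,)\*3/tol,tol/; s/tol=12/tol=(20,7,7)/' h.py
python3 - <<'E'
from h import *
im=cv2.cvtColor(cv2.imread('pics/top0.png'),cv2.COLOR_BGR2RGB)
lab=cv2.cvtColor(cv2.GaussianBlur(im,(3,3),0),cv2.COLOR_RGB2LAB)
print('cloth',lab[275,240],lab[265,280])
for nm,u,v in [('pink',219,258),('cream',261,252),('green',292,242)]:
    print(lab[v,u])
    for tol in ((15,6,6),(25,6,6),(20,9,9)):
        c,m=blob(im,u,v,tol); print(nm,tol,*rect('top',c,.085))
for nm,u,v in [('mint',312,199),('yel',335,203),('pinkb',358,203),('small',326,252)]:
    for tol in((60,12,12),(70,18,18)):
        c,m=blob(im,u,v,tol); (x,y),r=cv2.minEnclosingCircle(c.astype(np.float32)); print(nm,tol,atz('top',x,y,.034).round(4),r)
c,m=blob(im,320,225,(40,15,15)); print('tray',rect('top',c,.019))
a=im[125:175,300:380]; cv2.imwrite('pics/rack.png',cv2.cvtColor(cv2.resize(a,(800,500),interpolation=cv2.INTER_CUBIC),cv2.COLOR_RGB2BGR))
a=im[145:230,190:265]; cv2.imwrite('pics/board.png',cv2.cvtColor(cv2.resize(a,(525,595),interpolation=cv2.INTER_CUBIC),cv2.COLOR_RGB2BGR))
E
```

```text
cloth [147 125 134] [149 125 134]
[131 137 141]
pink (15, 6, 6) [0.34968735 0.30471906] [np.float64(25.4), np.float64(55.0)] 30.7
pink (25, 6, 6) [0.34967712 0.3046405 ] [np.float64(27.1), np.float64(55.7)] 28.2
pink (20, 9, 9) [0.34908096 0.30484747] [np.float64(27.2), np.float64(59.4)] 30.3
[143 126 143]
cream (15, 6, 6) [0.36488739 0.20078975] [np.float64(25.8), np.float64(53.9)] 21.6
cream (25, 6, 6) [0.36352097 0.19976541] [np.float64(26.7), np.float64(57.2)] 21.6
cream (20, 9, 9) [0.5336687  0.24219431] [np.float64(1049.8), np.float64(1372.1)] -90.0
[119 119 138]
green (15, 6, 6) [0.38607953 0.11827821] [np.float64(31.0), np.float64(63.1)] 30.7
green (25, 6, 6) [0.34207996 0.10935147] [np.float64(172.4), np.float64(227.4)] -4.0
green (20, 9, 9) [0.44006625 0.31484106] [np.float64(925.8), np.float64(1510.5)] 58.4
mint (60, 12, 12) [0.5064 0.0696 0.034 ] 10.31092643737793
mint (70, 18, 18) [0.5058 0.07   0.034 ] 10.868538856506348
yel (60, 12, 12) [0.4948 0.0073 0.034 ] 9.822125434875488
yel (70, 18, 18) [0.4942 0.0076 0.034 ] 10.336237907409668
pinkb (60, 12, 12) [ 0.4947 -0.0558  0.034 ] 10.561470985412598
pinkb (70, 18, 18) [ 0.4955 -0.0557  0.034 ] 11.180439949035645
small (60, 12, 12) [0.3617 0.0334 0.034 ] 7.693203926086426
small (70, 18, 18) [0.3617 0.0332 0.034 ] 8.381627082824707
tray (array([0.45465982, 0.00899539]), [np.float64(74.4), np.float64(193.1)], np.float32(86.3))
```

View pics/rack.png

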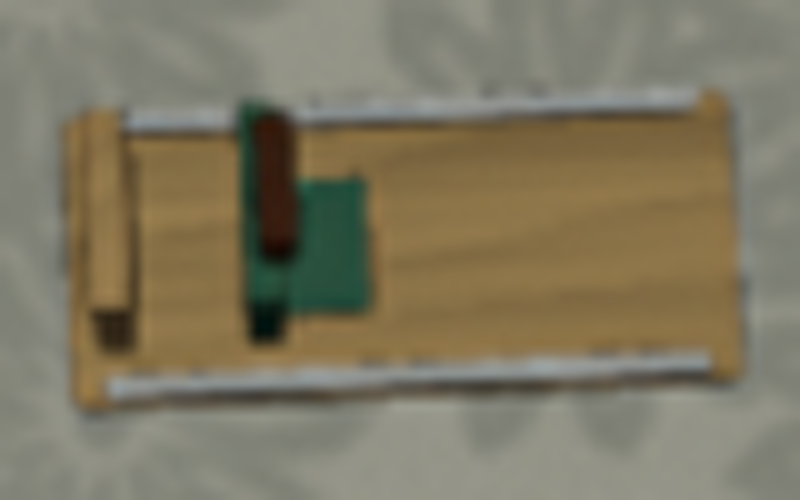

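View pics/board.png

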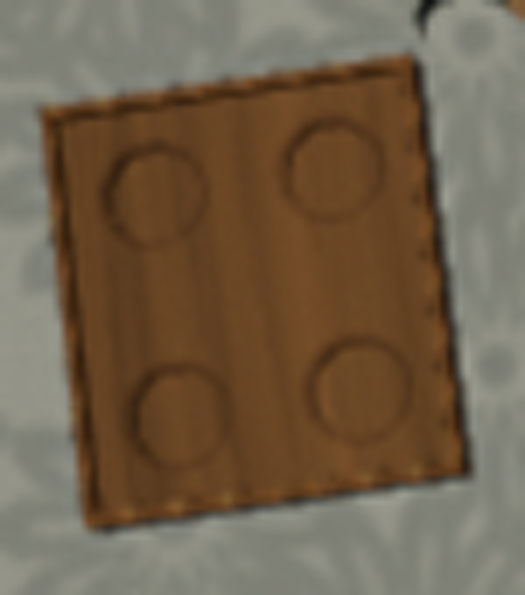

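The rack crop shows base corners at about (68,115), (722,90), (745,378) and (78,408), the brown tab top around (275,185), and the wall top at x 88–125. The board crop shows dimples at (155,196), (334,170), (179,416) and (359,390).

```bash
python3 - <<'E'
from h import *
np.set_printoptions(precision=4,suppress=True)
r=lambda x,y:(300+(x+.5)/10-.5,125+(y+.5)/10-.5)
b=lambda x,y:(190+(x+.5)/7-.5,145+(y+.5)/7-.5)
C=np.array([atz('top',*r(*p),.010)[:2] for p in[(68,115),(722,90),(745,378),(78,408)]]); print('rack corners',C,'ctr',C.mean(0))
d=(C[0]+C[3]-C[1]-C[2])/2; print('y axis len',np.hypot(*d),'yaw deg',np.degrees(np.arctan2(-d[0],d[1])), 'w',np.hypot(*(C[0]-C[3])),np.hypot(*(C[1]-C[2])))
print('tab top',[atz('top',*r(*p),.095)[:2] for p in[(254,112),(292,112),(298,255),(262,255)]])
print('wall top',[atz('top',*r(*p),.070)[:2] for p in[(90,110),(122,110),(128,310),(92,310)]])
print('stop top',[atz('top',*r(*p),.070)[:2] for p in[(241,100),(250,310),(285,310)]])
D=np.array([atz('top',*b(*p),.016)[:2] for p in[(155,196),(334,170),(179,416),(359,390)]]); print('dimples',D, 'spacings',np.linalg.norm(D[0]-D[1]),np.linalg.norm(D[0]-D[2]))
print('tab tri',tri(r(270,112+70),(271.2,190+1)))
# dimples in side view
s=lambda x,y:(180+(x+.5)/2.5-.5,130+(y+.5)/2.5-.5)
for t,q in zip([(155,196),(334,170),(179,416),(359,390)],[(115,380),(150,336),(221,398),(250,349)]): print(tri(b(*t),s(*q)))
print('bombs',tri(r(0,0),(0,0))[1]>0)
for t,q in [((312,199),(340,231)),((335,203),(376,208)),((358,203),(398,186))]: print(tri(t,s(*q)))
E
```

```text
rack corners [[ 0.6869  0.0861]
 [ 0.6926 -0.0994]
 [ 0.6095 -0.1042]
 [ 0.6024  0.0832]] ctr [ 0.6478 -0.0086]
y axis len 0.18654018640578907 yaw deg 1.9715679389623362 w 0.08461409444779476 0.08325703167288265
tab top [array([0.6641, 0.0323]), array([0.664 , 0.0224]), array([0.6257, 0.0211]), array([0.6258, 0.0305])]
wall top [array([0.6718, 0.0766]), array([0.6718, 0.0681]), array([0.617 , 0.0665]), array([0.6171, 0.0761])]
stop top [array([0.6743, 0.0361]), array([0.6168, 0.034 ]), array([0.6167, 0.0246])]
dimples [[0.5827 0.3505]
 [0.5927 0.2791]
 [0.4943 0.3383]
 [0.5042 0.2671]] spacings 0.07217951212367675 0.08921331757954351
tab tri (array([0.6477, 0.0278, 0.0798]), np.float64(0.0031018205076066997))
(array([0.5833, 0.3507, 0.0169]), np.float64(0.0018146857736271655))
(array([0.5933, 0.2793, 0.0161]), np.float64(0.0014608744685814892))
(array([0.4947, 0.3387, 0.015 ]), np.float64(0.0006958342943492599))
(array([0.5046, 0.2671, 0.017 ]), np.float64(0.0011083279980892344))
bombs True
(array([0.5051, 0.0694, 0.037 ]), np.float64(0.002125051589707994))
(array([0.4931, 0.0068, 0.0366]), np.float64(0.0005470276592576348))
(array([ 0.4928, -0.0555,  0.035 ]), np.float64(0.0004136927213723634))
```

```bash
cat >> h.py <<'E'
from scipy.spatial.transform import Rotation as Ro
def rows(*W,o=None):
    """world waypoints (x,y,z,yaw_deg) -> tool deltas from the present pose"""
    o=o or ctrl.get_obs(); R=Ro.from_euler('xyz',o['eef_rot'])
    print('now',np.round(o['position'],4),np.round(o['eef_rot'],3),'t',round(o['t'],2))
    for x,y,z,a in W:
        r=(R.inv()*Ro.from_euler('xyz',[np.pi,0,np.radians(a)])).as_rotvec()
        s=R.inv().apply(np.array([x,y,z])-o['position']); print(np.round(np.r_[r,s],4).tolist(), 'n>=',int(np.ceil(max(np.linalg.norm(s)/.05,np.linalg.norm(r)/.15))))
E
python3 - <<'E'
from h import *
rows((.645,.0265,.25,92),(.645,.0265,.16,92))
E
```

```text
now [0.1845 0.6233 0.2313] [ 3.142 -0.     2.854] t 1.6
[0.0, -0.0, 1.248, -0.611, -0.4415, -0.0187] n>= 16
[0.0, -0.0, 1.248, -0.611, -0.4415, 0.0713] n>= 16
```

>>> jog_arm:
  deltas:
    - [0,0,1.248,-0.611,-0.4415,-0.0187,-1]
    - [0,0,1.248,-0.611,-0.4415,-0.0187,-1]
    - [0,0,1.248,-0.611,-0.4415,-0.0187,-1]
    - [0,0,1.248,-0.611,-0.4415,-0.0187,-1]
    - [0,0,1.248,-0.611,-0.4415,-0.0187,-1]
    - [0,0,1.248,-0.611,-0.4415,-0.0187,-1]
    - [0,0,1.248,-0.611,-0.4415,-0.0187,-1]
    - [0,0,1.248,-0.611,-0.4415,-0.0187,-1]
    - [0,0,1.248,-0.611,-0.4415,-0.0187,-1]
    - [0,0,1.248,-0.611,-0.4415,-0.0187,-1]
    - [0,0,1.248,-0.611,-0.4415,-0.0187,-1]
    - [0,0,1.248,-0.611,-0.4415,-0.0187,-1]
    - [0,0,1.248,-0.611,-0.4415,-0.0187,-1]
    - [0,0,1.248,-0.611,-0.4415,-0.0187,-1]
    - [0,0,1.248,-0.611,-0.4415,-0.0187,-1]
    - [0,0,1.248,-0.611,-0.4415,-0.0187,-1]
    - [0,0,1.248,-0.611,-0.4415,-0.0187,-1]
    - [0,0,1.248,-0.611,-0.4415,0.0713,-1]
    - [0,0,1.248,-0.611,-0.4415,0.0713,-1]
    - [0,0,1.248,-0.611,-0.4415,0.0713,-1]
  force: 30

```text
t: 3.6
position: [0.6397, 0.0297, 0.1546]
eef_rot: [-3.129, -0.002, 1.609]
force: [-0.8, 0.7, -0.3]
opening: 0.0854
finger_force: 0.0
```

>>> jog_arm:
  deltas:
    - [0,0,0,0,0,0.03,-1]
    - [0,0,0,0,0,0.06,-1]
    - [0,0,0,0,0,0.07,-1]
    - [0,0,0,0,0,0.07,-1]
    - [0,0,0,0,0,0.07,-1]
    - [0,0,0,0,0,0.07,-1]

```text
t: 4.2
position: [0.6464, 0.0267, 0.0921]
eef_rot: [3.138, -0.0, 1.606]
force: [1.8, 0.5, 0.7]
opening: 0.0853
finger_force: 0.0
```

```bash
python3 - <<'E'
from h import *
a=snap('side')[150:270,200:400]; cv2.imwrite('pics/s1.png',cv2.cvtColor(cv2.resize(a,(800,480),interpolation=3),4))
print(ctrl.get_obs())
E
```

```text
{'t': 4.25, 'joint_pos': array([-0.26864022,  0.81071621,  0.31621496,  1.6501818 , -0.3437489 ,
        0.7329025 ,  0.24755111]), 'dq': array([ 0.00227017,  0.00537225, -0.00281154,  0.00649529, -0.00039739,
       -0.00336383, -0.00019793]), 'joint_efforts': array([-8.95897415e-02, -5.88720882e+01,  5.96253231e+00, -1.45670003e+01,
        5.60010274e-03,  7.22845834e-04, -2.51390193e-03]), 'position': array([0.64621442, 0.02660732, 0.09188402]), 'eef_rot': array([ 3.13860233e+00, -1.28262484e-04,  1.60593082e+00]), 'force': array([ 0.06042386,  0.87334017, -0.0399068 ]), 'ft_torque': array([ 0.03877189, -0.00554388, -0.03985849]), 'finger_force': 0.0, 'opening': 0.08539082578101777}
```

View pics/s1.png

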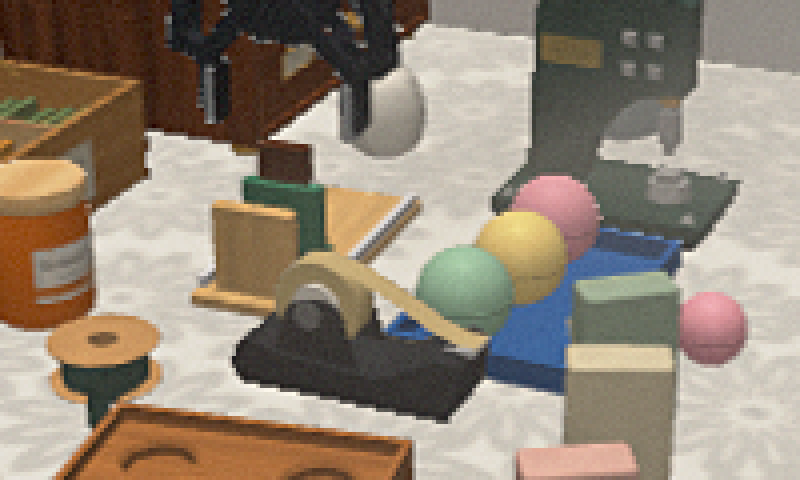

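The picture shows the open fingers at crop (213,118) and (355,138), centred over the brown tab top at (285,150). I'll descend and pinch.

>>> jog_arm:
  deltas:
    - [0,0,0,0,-0.001,0.018,-1]
    - [0,0,0,0,-0.001,0.018,-1]
    - [0,0,0,0,-0.001,0.018,1]
    - [0,0,0,0,-0.001,0.018,1]
    - [0,0,0,0,-0.001,0.018,1]
    - [0,0,0,0,-0.001,0.018,1]
    - [0,0,0,0,-0.001,0.018,1]
    - [0,0,0,0,-0.001,0.018,1]
    - [0,0,0,0,-0.001,0.018,1]

```text
t: 5.15
position: [0.6482, 0.0265, 0.0738]
eef_rot: [3.133, 0.001, 1.606]
force: [6.4, -0.1, 0.8]
opening: 0.0354
finger_force: 34.2
```

>>> jog_arm:
  deltas:
    - [0,0,0,-0.02,0.002,0,1]
    - [0,0,0,-0.04,0.003,0,1]
    - [0,0,0,-0.06,0.003,0,1]
    - [0,0,0,-0.08,0.003,0,1]
    - [0,0,0,-0.088,0.003,0,1]
    - [0,0,0,-0.088,0.003,0,1]
    - [0,0,0,-0.088,0.003,0,1]
    - [0,0,0,-0.088,0.003,0,1]

```text
t: 5.95
position: [0.6516, -0.0623, 0.0737]
eef_rot: [3.138, 0.001, 1.606]
force: [0.2, -2.2, 6.0]
opening: 0.0352
finger_force: 34.9
```

```bash
python3 - <<'E'
from h import *
rows((.6516,-.0623,.17,92),(.386,.117,.17,126),(.386,.117,.13,126))
E
```

```text
now [ 0.6516 -0.0623  0.0737] [3.138e+00 1.000e-03 1.606e+00] t 5.95
[0.0035, 0.0014, -0.0002, -0.0001, 0.0003, -0.0963] n>= 2
[0.003, 0.0025, -0.5936, 0.1883, -0.2589, -0.0975] n>= 7
[0.003, 0.0025, -0.5936, 0.1883, -0.259, -0.0575] n>= 7
```

>>> jog_arm:
  deltas:
    - [0,0,0,0,0,0,-1]
    - [0,0,0,0,0,0,-1]
    - [0,0,0,0,0,0,-1]
    - [0,0,0,0,0,-0.05,-1]
    - [0,0,0,0,0,-0.096,-1]
    - [0,0,-0.594,0.188,-0.259,-0.0975,-1]
    - [0,0,-0.594,0.188,-0.259,-0.0975,-1]
    - [0,0,-0.594,0.188,-0.259,-0.0975,-1]
    - [0,0,-0.594,0.188,-0.259,-0.0975,-1]
    - [0,0,-0.594,0.188,-0.259,-0.0975,-1]
    - [0,0,-0.594,0.188,-0.259,-0.0975,-1]
    - [0,0,-0.594,0.188,-0.259,-0.0975,-1]
    - [0,0,-0.594,0.188,-0.259,-0.0975,-1]
    - [0,0,-0.594,0.188,-0.259,-0.06,-1]
    - [0,0,-0.594,0.188,-0.259,-0.06,-1]
    - [0,0,-0.594,0.188,-0.259,-0.06,-1]
    - [0,0,-0.594,0.188,-0.259,-0.06,-1]

```text
t: 7.65
position: [0.3857, 0.1171, 0.1328]
eef_rot: [3.14, 0.001, 2.198]
force: [0.8, 1.4, 0.3]
opening: 0.0855
finger_force: 0.0
```

```bash
python3 - <<'E'
from h import *
im=snap('top','t2.png'); im2=snap('side','s2.png')
a=cv2.resize(im[120:270,250:410],(640,600),interpolation=3)
cv2.imwrite('pics/t2c.png',cv2.cvtColor(a,4)); o=ctrl.get_obs();print(o['position'],o['eef_rot'])
E
```

```text
[0.38566993 0.11735625 0.13293035] [3.13964486e+00 6.03231819e-04 2.19890358e+00]
```

View pics/t2c.png

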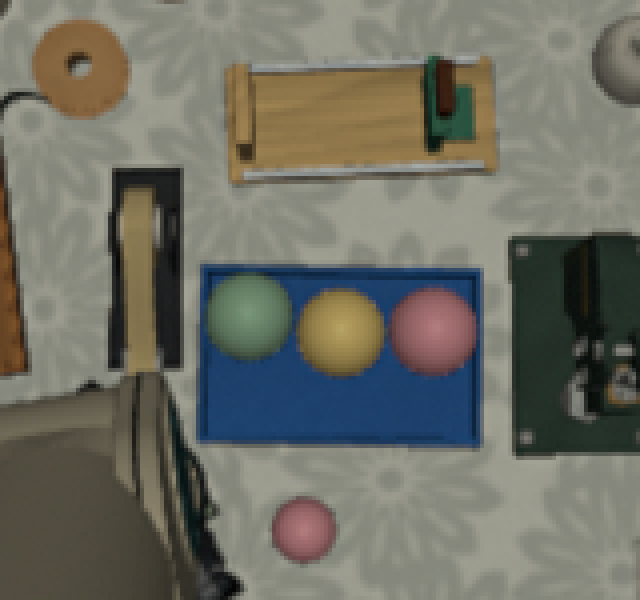

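```bash
python3 - <<'E'
from h import *
b=lambda x,y:(150+(x+.5)/2.5-.5,90+(y+.5)/2.5-.5)
for Q in ([(332,367),(352,353),(385,398),(368,409)],[(258,381),(284,376),(302,428),(275,434)],[(151,398),(176,391),(200,440),(178,447)]):
    P=np.array([atz('top',*b(*q),.085)[:2] for q in Q]); L=P[0]+P[1]-P[2]-P[3]; print(P.mean(0),np.degrees(np.arctan2(L[1],L[0])),np.hypot(*L)/2)
E
```

```text
[0.38757253 0.11464212] 38.71078182683341 0.056825627500565634
[0.36472361 0.19575975] 19.387475224606398 0.056316524595202824
[0.35085782 0.30137013] 29.04034834850577 0.05663104507843858
```

>>> jog_arm:
  deltas:
    - [0,0,-0.03,0,0.001,0.04,-1]
    - [0,0,-0.03,0,0.001,0.08,-1]
    - [0,0,-0.03,0,0.001,0.093,-1]
    - [0,0,-0.03,0,0.001,0.093,-1]
    - [0,0,-0.03,0,0.001,0.093,-1]
    - [0,0,-0.03,0,0.001,0.093,1]
    - [0,0,-0.03,0,0.001,0.093,1]
    - [0,0,-0.03,0,0.001,0.093,1]
    - [0,0,-0.03,0,0.001,0.093,1]
    - [0,0,-0.03,0,0.001,0.093,1]
    - [0,0,-0.03,0,0.001,0.093,1]
  force: 30

```text
t: 8.85
position: [0.3859, 0.1184, 0.0397]
eef_rot: [3.14, -0.001, 2.23]
force: [0.1, 1.5, 7.0]
opening: 0.0562
finger_force: 33.0
```

```bash
python3 - <<'E'
from h import *
x,y=.6475,.050
rows((.388,.117,.17,128),(x,y,.17,92),(x,y,.09,92),(x,y,.055,92))
E
```

```text
now [0.3859 0.1184 0.0397] [ 3.14e+00 -1.00e-03  2.23e+00] t 8.85
[0.0016, -0.0005, -0.0043, -0.0023, 0.001, -0.1303] n>= 3
[0.0014, -0.001, 0.624, -0.2142, 0.1652, -0.1302] n>= 7
[0.0014, -0.001, 0.624, -0.2142, 0.1651, -0.0502] n>= 6
[0.0014, -0.001, 0.624, -0.2143, 0.165, -0.0152] n>= 6
```

>>> jog_arm:
  deltas:
    - [0,0,0,0,0,-0.05,1]
    - [0,0,0,0,0,-0.1,1]
    - [0,0,0,0,0,-0.13,1]
    - [0,0,0.622,-0.211,0.168,-0.13,1]
    - [0,0,0.622,-0.211,0.168,-0.13,1]
    - [0,0,0.622,-0.211,0.168,-0.13,1]
    - [0,0,0.622,-0.211,0.168,-0.13,1]
    - [0,0,0.622,-0.211,0.168,-0.13,1]
    - [0,0,0.622,-0.211,0.168,-0.13,1]
    - [0,0,0.622,-0.211,0.168,-0.13,1]
    - [0,0,0.622,-0.211,0.168,-0.13,1]
    - [0,0,0.622,-0.211,0.168,-0.13,1]
    - [0,0,0.622,-0.211,0.168,-0.09,1]
    - [0,0,0.622,-0.211,0.168,-0.05,1]
    - [0,0,0.622,-0.211,0.168,-0.04,1]
    - [0,0,0.622,-0.211,0.168,-0.04,1]
    - [0,0,0.622,-0.211,0.168,-0.04,1]

```text
t: 10.55
position: [0.6482, 0.0543, 0.0807]
eef_rot: [3.14, -0.0, 1.608]
force: [-0.8, -0.2, -2.1]
opening: 0.0559
finger_force: 33.4
```

```bash
python3 - <<'E'
from h import *
a=snap('side')[150:270,200:400]; cv2.imwrite('pics/s3.png',cv2.cvtColor(cv2.resize(a,(800,480),interpolation=3),4))
rows((.6475,.046,.0515,92))
E
```

```text
now [0.6486 0.0541 0.0811] [3.139 0.    1.608] t 10.6
[0.0029, 0.0, 0.0024, -0.0081, -0.0015, 0.0296] n>= 1
```

View pics/s3.png

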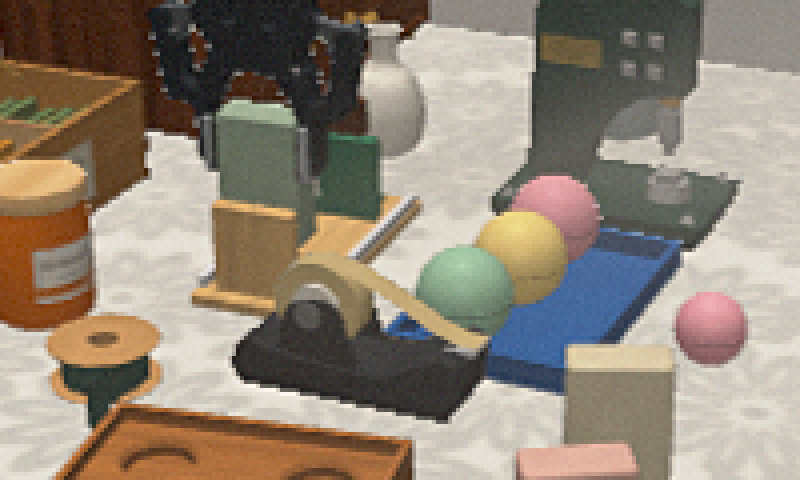

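The side view shows the green soap upright between wall and stop, still about 3 cm high. I'll shift it away from the wall, lower it and release.

>>> jog_arm:
  deltas:
    - [0,0,0,-0.0085,-0.001,0,1]
    - [0,0,0,-0.0085,-0.001,0,1]
    - [0,0,0,-0.0085,-0.001,0.02,1]
    - [0,0,0,-0.0085,-0.001,0.03,1]
    - [0,0,0,-0.0085,-0.001,0.0305,1]
    - [0,0,0,-0.0085,-0.001,0.0305,1]
    - [0,0,0,-0.0085,-0.001,0.0305,1]

```text
t: 11.3
position: [0.6464, 0.0457, 0.0482]
eef_rot: [-3.141, -0.001, 1.608]
force: [-1.4, 0.5, 6.2]
opening: 0.0559
finger_force: 34.5
```

```bash
python3 - <<'E'
from h import *
o=ctrl.get_obs(); print(o['force'])
rows((.6478,.046,.17,92),(.364,.198,.17,110),(.364,.198,.10,110))
E
```

```text
[-1.43296481  0.45909066  6.2277276 ]
now [0.6464 0.0457 0.0482] [-3.141e+00 -1.000e-03  1.608e+00] t 11.3
[-0.001, -0.0007, 0.0021, 0.0003, 0.0013, -0.1218] n>= 3
[-0.0009, -0.0009, -0.3121, 0.1627, -0.2767, -0.1214] n>= 7
[-0.0009, -0.0009, -0.3121, 0.1627, -0.2766, -0.0514] n>= 7
```

>>> jog_arm:
  deltas:
    - [0,0,0,0,0,0,-1]
    - [0,0,0,0,0,0,-1]
    - [0,0,0,0,0,0,-1]
    - [0,0,0,0,0,-0.05,-1]
    - [0,0,0,0,0,-0.1,-1]
    - [0,0,0,0,0,-0.12,-1]
    - [0,0,-0.312,0.163,-0.277,-0.12,-1]
    - [0,0,-0.312,0.163,-0.277,-0.12,-1]
    - [0,0,-0.312,0.163,-0.277,-0.12,-1]
    - [0,0,-0.312,0.163,-0.277,-0.12,-1]
    - [0,0,-0.312,0.163,-0.277,-0.12,-1]
    - [0,0,-0.312,0.163,-0.277,-0.12,-1]
    - [0,0,-0.312,0.163,-0.277,-0.12,-1]
    - [0,0,-0.312,0.163,-0.277,-0.12,-1]
    - [0,0,-0.312,0.163,-0.277,-0.05,-1]
    - [0,0,-0.312,0.163,-0.277,-0.05,-1]
    - [0,0,-0.312,0.163,-0.277,-0.05,-1]
    - [0,0,-0.312,0.163,-0.277,-0.05,-1]

```text
t: 13.1
position: [0.3652, 0.1974, 0.0988]
eef_rot: [3.141, 0.001, 1.918]
force: [-0.2, -0.4, 0.7]
opening: 0.0852
finger_force: 0.0
```

```bash
python3 - <<'E'
from h import *
snap('top','t4.png'); 
rows((.364,.198,.04,110))
E
```

```text
now [0.3655 0.1977 0.0992] [3.140e+00 1.000e-03 1.918e+00] t 13.15
[0.0018, 0.0005, -0.0015, 0.0008, -0.0014, 0.0592] n>= 2
```

>>> jog_arm:
  deltas:
    - [0,0,0,0,0,0.04,-1]
    - [0,0,0,0,0,0.058,-1]
    - [0,0,0,0,0,0.058,-1]
    - [0,0,0,0,0,0.058,-1]
    - [0,0,0,0,0,0.058,1]
    - [0,0,0,0,0,0.058,1]
    - [0,0,0,0,0,0.058,1]
    - [0,0,0,0,0,0.058,1]
    - [0,0,0,0,0,0.058,1]
    - [0,0,0,0,0,0.058,1]

```text
t: 14.15
position: [0.3649, 0.1983, 0.0415]
eef_rot: [3.139, 0.001, 1.92]
force: [0.5, 0.0, 8.5]
opening: 0.0561
finger_force: 30.0
```

```bash
python3 - <<'E'
from h import *
im=cv2.cvtColor(cv2.imread('pics/t4.png'),4)
a=cv2.resize(im[110:180,290:390],(800,560),interpolation=3); cv2.imwrite('pics/t4c.png',cv2.cvtColor(a,4))
x,y=.649,.012
rows((.364,.198,.17,110),(x,y,.17,92),(x,y,.075,92))
E
```

```text
now [0.3649 0.1983 0.0415] [3.139e+00 1.000e-03 1.920e+00] t 14.15
[0.0025, 0.0006, -0.0001, 0.0, -0.0007, -0.1285] n>= 3
[0.0026, 0.0002, 0.3141, -0.2722, 0.2036, -0.1278] n>= 8
[0.0026, 0.0002, 0.3141, -0.2722, 0.2033, -0.0328] n>= 7
```

View pics/t4c.png

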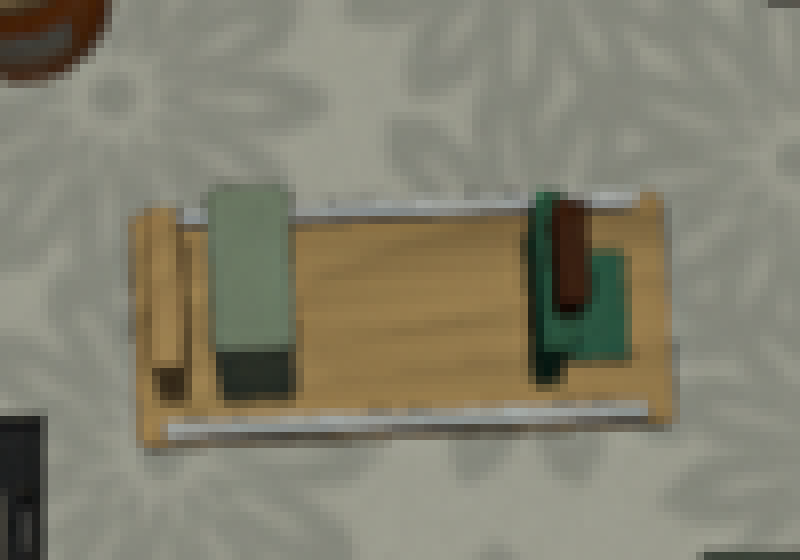

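The green soap stands square in the rack at crop (251,270), with a clear 75 mm or so to the stop at crop x = 530. The cream soap goes next to it.

>>> jog_arm:
  deltas:
    - [0,0,0,0,0,-0.05,1]
    - [0,0,0,0,0,-0.1,1]
    - [0,0,0,0,0,-0.128,1]
    - [0,0,0.314,-0.275,0.2026,-0.128,1]
    - [0,0,0.314,-0.275,0.2026,-0.128,1]
    - [0,0,0.314,-0.275,0.2026,-0.128,1]
    - [0,0,0.314,-0.275,0.2026,-0.128,1]
    - [0,0,0.314,-0.275,0.2026,-0.128,1]
    - [0,0,0.314,-0.275,0.2026,-0.128,1]
    - [0,0,0.314,-0.275,0.2026,-0.128,1]
    - [0,0,0.314,-0.275,0.2026,-0.128,1]
    - [0,0,0.314,-0.275,0.2026,-0.128,1]
    - [0,0,0.314,-0.275,0.2026,-0.128,1]
    - [0,0,0.314,-0.275,0.2026,-0.09,1]
    - [0,0,0.314,-0.275,0.2026,-0.055,1]
    - [0,0,0.314,-0.275,0.2026,-0.055,1]
    - [0,0,0.314,-0.275,0.2026,-0.03,1]
    - [0,0,0.314,-0.275,0.2026,-0.01,1]
    - [0,0,0.314,-0.275,0.2026,-0.01,1]
    - [0,0,0.314,-0.275,0.2026,-0.01,1]

```text
t: 16.15
position: [0.6487, 0.0097, 0.0521]
eef_rot: [3.141, -0.0, 1.607]
force: [-0.3, 0.3, -1.3]
opening: 0.0562
finger_force: 32.5
```

```bash
python3 - <<'E'
from h import *
rows((.649,.009,.17,92),(.35,.303,.17,119),(.35,.303,.10,119))
E
```

```text
now [0.6487 0.0097 0.0521] [ 3.141 -0.     1.607] t 16.15
[0.001, -0.0, 0.001, -0.0007, 0.0004, -0.1179] n>= 3
[0.001, 0.0002, -0.4702, 0.3038, -0.2878, -0.1182] n>= 9
[0.001, 0.0002, -0.4702, 0.3038, -0.2879, -0.0482] n>= 9
```

>>> jog_arm:
  deltas:
    - [0,0,0,0,0,0.002,1]
    - [0,0,0,0,0,0.002,1]
    - [0,0,0,0,0,0.002,-1]
    - [0,0,0,0,0,0.002,-1]
    - [0,0,0,0,0,0.002,-1]
    - [0,0,0,0,0,-0.05,-1]
    - [0,0,0,0,0,-0.1,-1]
    - [0,0,0,0,0,-0.118,-1]
    - [0,0,-0.47,0.304,-0.288,-0.118,-1]
    - [0,0,-0.47,0.304,-0.288,-0.118,-1]
    - [0,0,-0.47,0.304,-0.288,-0.118,-1]
    - [0,0,-0.47,0.304,-0.288,-0.118,-1]
    - [0,0,-0.47,0.304,-0.288,-0.118,-1]
    - [0,0,-0.47,0.304,-0.288,-0.118,-1]
    - [0,0,-0.47,0.304,-0.288,-0.118,-1]
    - [0,0,-0.47,0.304,-0.288,-0.118,-1]
    - [0,0,-0.47,0.304,-0.288,-0.118,-1]
    - [0,0,-0.47,0.304,-0.288,-0.048,-1]
    - [0,0,-0.47,0.304,-0.288,-0.048,-1]
    - [0,0,-0.47,0.304,-0.288,-0.048,-1]

```text
t: 18.15
position: [0.3483, 0.3019, 0.0966]
eef_rot: [-3.137, 0.001, 2.076]
force: [-0.3, 0.0, 0.4]
opening: 0.0856
finger_force: 0.0
```

```bash
python3 - <<'E'
from h import *
im=snap('top','t5.png'); 
rows((.35,.303,.04,119))
# soap tops
for nm,u,v in (('green',321,143),('cream',332,143)):
    c,m=blob(im,u,v,(15,6,6)); print(nm,rect('top',c,.095))
E
```

```text
now [0.3496 0.3021 0.098 ] [-3.139e+00  1.000e-03  2.075e+00] t 18.2
[-0.0021, 0.0007, -0.0019, 0.0006, 0.0009, 0.058] n>= 2
green (array([0.64750616, 0.04541357]), [np.float64(31.4), np.float64(53.6)], np.float32(-0.3))
cream (array([0.64861945, 0.01013483]), [np.float64(26.3), np.float64(52.0)], np.float32(2.9))
```

>>> jog_arm:
  deltas:
    - [0,0,0,0,0,0.04,-1]
    - [0,0,0,0,0.001,0.059,-1]
    - [0,0,0,0,0.001,0.059,-1]
    - [0,0,0,0,0.001,0.059,-1]
    - [0,0,0,0,0.001,0.059,1]
    - [0,0,0,0,0.001,0.059,1]
    - [0,0,0,0,0.001,0.059,1]
    - [0,0,0,0,0.001,0.059,1]
    - [0,0,0,0,0.001,0.059,1]
    - [0,0,0,0,0.001,0.059,1]

```text
t: 19.2
position: [0.3514, 0.3039, 0.0408]
eef_rot: [3.139, -0.001, 2.076]
force: [0.3, -0.3, 7.2]
opening: 0.056
finger_force: 30.8
```

```bash
python3 - <<'E'
from h import *
x,y=.650,-.026
rows((.35,.303,.17,119),(x,y,.17,92),(x,y,.05,92))
E
```

```text
now [0.3514 0.3039 0.0408] [ 3.139e+00 -1.000e-03  2.076e+00] t 19.2
[0.0022, -0.0008, -0.0009, 0.0, -0.0014, -0.1292] n>= 3
[0.0019, -0.0013, 0.4704, -0.4331, 0.1019, -0.1294] n>= 10
[0.0019, -0.0013, 0.4704, -0.4332, 0.1016, -0.0094] n>= 9
```

>>> jog_arm:
  deltas:
    - [0,0,0,0,0,-0.05,1]
    - [0,0,0,0,0,-0.1,1]
    - [0,0,0,0,0,-0.129,1]
    - [0,0,0.47,-0.433,0.102,-0.129,1]
    - [0,0,0.47,-0.433,0.102,-0.129,1]
    - [0,0,0.47,-0.433,0.102,-0.129,1]
    - [0,0,0.47,-0.433,0.102,-0.129,1]
    - [0,0,0.47,-0.433,0.102,-0.129,1]
    - [0,0,0.47,-0.433,0.102,-0.129,1]
    - [0,0,0.47,-0.433,0.102,-0.129,1]
    - [0,0,0.47,-0.433,0.102,-0.129,1]
    - [0,0,0.47,-0.433,0.102,-0.129,1]
    - [0,0,0.47,-0.433,0.102,-0.129,1]
    - [0,0,0.47,-0.433,0.102,-0.129,1]
    - [0,0,0.47,-0.433,0.102,-0.129,1]
    - [0,0,0.47,-0.433,0.102,-0.09,1]
    - [0,0,0.47,-0.433,0.102,-0.07,1]
    - [0,0,0.47,-0.433,0.102,-0.07,1]

```text
t: 21.0
position: [0.6467, -0.0231, 0.1066]
eef_rot: [-3.135, -0.002, 1.608]
force: [-0.2, 0.2, -1.4]
opening: 0.0559
finger_force: 33.6
```

```bash
python3 - <<'E'
from h import *
a=snap('side')[150:270,200:400]; cv2.imwrite('pics/s6.png',cv2.cvtColor(cv2.resize(a,(800,480),interpolation=3),4))
rows((.650,-.026,.05,92))
E
```

```text
now [ 0.6482 -0.0241  0.1086] [-3.139e+00 -1.000e-03  1.608e+00] t 21.05
[-0.0031, -0.0012, 0.0021, -0.002, 0.0019, 0.0586] n>= 2
```

View pics/s6.png

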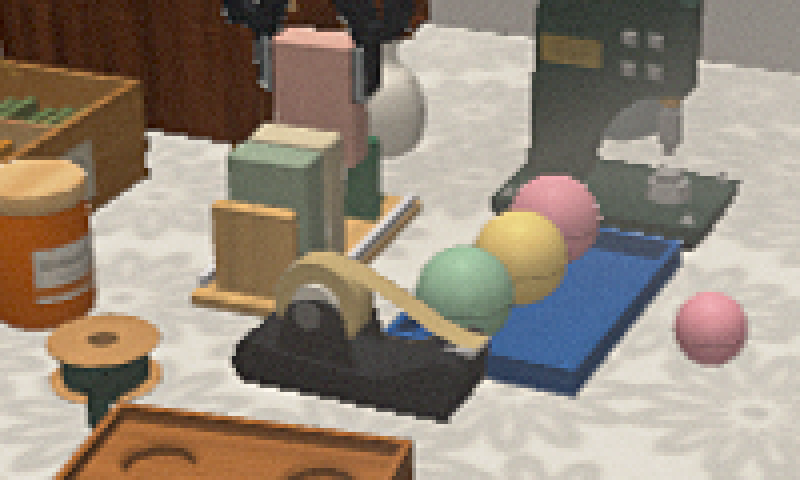

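Green and cream stand between the wall and the stop, and the pink soap hangs above the free slot. I'll lower it, release, and go to the stop tab.

>>> jog_arm:
  deltas:
    - [0,0,0,0,0,0.03,1]
    - [0,0,0,0,0,0.055,1]
    - [0,0,0,0,0,0.061,1]
    - [0,0,0,0,0,0.062,1]
    - [0,0,0,0,0,0.062,1]
    - [0,0,0,0,0,0.062,-1]
    - [0,0,0,0,0,0.062,-1]
    - [0,0,0,0,0,0.062,-1]
    - [0,0,0,0,0,0.02,-1]
    - [0,0,0,0,0,-0.03,-1]
    - [0,0,0,0,0,-0.05,-1]
    - [0,0,0,0,0,-0.05,-1]
    - [0,0,0,-0.037,0,-0.05,-1]
    - [0,0,0,-0.037,0,-0.05,-1]
    - [0,0,0,-0.037,0,-0.01,-1]
    - [0,0,0,-0.037,0,0.02,-1]
    - [0,0,0,-0.037,0,0.036,-1]
    - [0,0,0,-0.037,0,0.036,-1]
    - [0,0,0,-0.037,0,0.036,-1]

```text
t: 22.95
position: [0.6512, -0.0638, 0.0739]
eef_rot: [3.141, 0.001, 1.606]
force: [-0.2, -1.0, 0.2]
opening: 0.0856
finger_force: 0.0
```

```bash
python3 - <<'E'
from h import *
a=snap('side')[150:270,200:400]; cv2.imwrite('pics/s7.png',cv2.cvtColor(cv2.resize(a,(800,480),interpolation=3),4))
rows((.6516,-.0623,.074,92))
E
```

```text
now [ 0.6517 -0.0639  0.0747] [3.140e+00 1.000e-03 1.606e+00] t 23.0
[0.0018, 0.0011, -0.0001, 0.0016, -0.0001, 0.0007] n>= 1
```

View pics/s7.png

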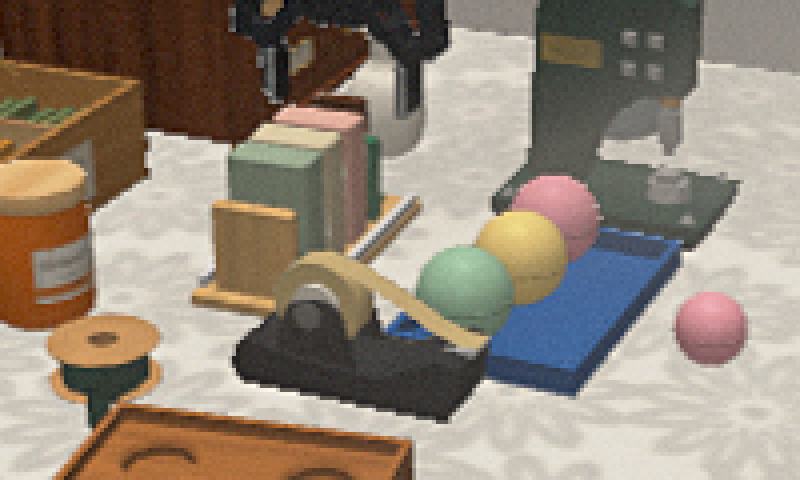

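All three soaps stand in line, and the open fingers straddle the tab. I'll pinch it and push up slowly.

>>> jog_arm:
  deltas:
    - [0,0,0,0.001,0,0,1]
    - [0,0,0,0.001,0,0,1]
    - [0,0,0,0.001,0,0,1]
    - [0,0,0,0.001,0,0,1]
    - [0,0,0,0.001,0,0,1]
    - [0,0,0,0.001,0,0,1]
    - [0,0,0,0.005,0,0,1]
    - [0,0,0,0.009,0,0,1]
    - [0,0,0,0.012,0,0,1]
    - [0,0,0,0.015,0,0,1]
    - [0,0,0,0.018,0,0,1]
    - [0,0,0,0.021,0,0,1]
    - [0,0,0,0.023,0,0,1]
    - [0,0,0,0.025,0,0,1]
    - [0,0,0,0.027,0,0,1]
    - [0,0,0,0.029,0,0,1]
    - [0,0,0,0.029,0,0,1]

```text
t: 24.7
position: [0.6506, -0.0359, 0.0743]
eef_rot: [3.14, 0.003, 1.605]
force: [1.9, -2.9, 4.9]
opening: 0.0352
finger_force: 32.3
```

>>> jog_arm:
  deltas:
    - [0,0,0,0.002,0,0,1]
    - [0,0,0,0.004,0,0,1]
    - [0,0,0,0.006,0,0,1]
    - [0,0,0,0.008,0,0,1]
    - [0,0,0,0.008,0,0,1]

```text
t: 25.2
position: [0.6503, -0.029, 0.0743]
eef_rot: [3.14, 0.005, 1.605]
force: [1.1, -5.1, 4.8]
opening: 0.035
finger_force: 33.1
```

>>> jog_arm:
  deltas:
    - [0,0,0,0.002,0,0,1]
    - [0,0,0,0.004,0,0,1]
    - [0,0,0,0.006,0,0,1]
    - [0,0,0,0.006,0,0,1]

```text
t: 25.6
position: [0.6503, -0.0289, 0.0743]
eef_rot: [3.138, 0.013, 1.603]
force: [3.4, -14.3, 1.2]
opening: 0.0354
finger_force: 35.3
```

```bash
python3 - <<'E'
from h import *
rows((.650,-.029,.17,92),(.45,.25,.2,92))
E
```

```text
now [ 0.6503 -0.0289  0.0743] [3.138 0.013 1.603] t 25.6
[0.0032, 0.0135, -0.0031, -0.0013, 0.0, -0.0956] n>= 2
[0.0032, 0.0135, -0.0031, 0.2835, -0.1909, -0.1301] n>= 8
```

>>> jog_arm:
  deltas:
    - [0,0,0,-0.004,0,0,1]
    - [0,0,0,-0.004,0,0,1]
    - [0,0,0,-0.004,0,0,-1]
    - [0,0,0,-0.004,0,0,-1]
    - [0,0,0,-0.004,0,0,-1]
    - [0,0,0,-0.004,0,-0.05,-1]
    - [0,0,0,-0.004,0,-0.1,-1]
    - [0,0,0,0.28,-0.191,-0.13,-1]
    - [0,0,0,0.28,-0.191,-0.13,-1]
    - [0,0,0,0.28,-0.191,-0.13,-1]
    - [0,0,0,0.28,-0.191,-0.13,-1]
    - [0,0,0,0.28,-0.191,-0.13,-1]
    - [0,0,0,0.28,-0.191,-0.13,-1]
    - [0,0,0,0.28,-0.191,-0.13,-1]
    - [0,0,0,0.28,-0.191,-0.13,-1]
    - [0,0,0,0.28,-0.191,-0.13,-1]

```text
t: 27.2
position: [0.4469, 0.2546, 0.2029]
eef_rot: [-3.14, -0.0, 1.61]
force: [-0.0, -0.2, 0.0]
opening: 0.0852
finger_force: 0.0
```

```bash
cat >> h.py <<'E'
def ball(im,n,lo,hi,box,z=.034):
    """colour-range ball outline -> (u,v), radius px, point at height z"""
    u0,v0,u1,v1=box; hsv=cv2.cvtColor(im,cv2.COLOR_RGB2HSV); m=np.zeros(im.shape[:2],np.uint8)
    m[v0:v1,u0:u1]=cv2.inRange(hsv,lo,hi)[v0:v1,u0:u1]
    c=max(cv2.findContours(m,0,cv2.CHAIN_APPROX_NONE)[0],key=cv2.contourArea)
    (u,v),r=cv2.minEnclosingCircle(c); return (u,v),r,atz(n,u,v,z)
E
python3 - <<'E'
from h import *
im=snap('top','t8.png'); s=snap('side','s8.png')
hsv=cv2.cvtColor(im,cv2.COLOR_RGB2HSV); hs=cv2.cvtColor(s,cv2.COLOR_RGB2HSV)
print(hsv[200,312],hsv[204,335],hsv[204,358],hs[222,316],hs[212,329],hs[200,340])
a=im[110:240,280:410]; b=s[160:290,230:390]
cv2.imwrite('pics/t8c.png',cv2.cvtColor(np.hstack([cv2.resize(a,(400,400),interpolation=3),cv2.resize(b,(400,400*130//160),interpolation=3)[:,:] if 0 else cv2.resize(b,(400,400),interpolation=3)]),4))
o=ctrl.get_obs(); print(o['position'],o['t'])
E
```

```text
[ 61  51 141] [ 22 120 176] [179  80 168] [ 59  42 177] [ 21 117 214] [178  76 217]
[0.44867993 0.25214496 0.20330799] 27.3
```

View pics/t8c.png

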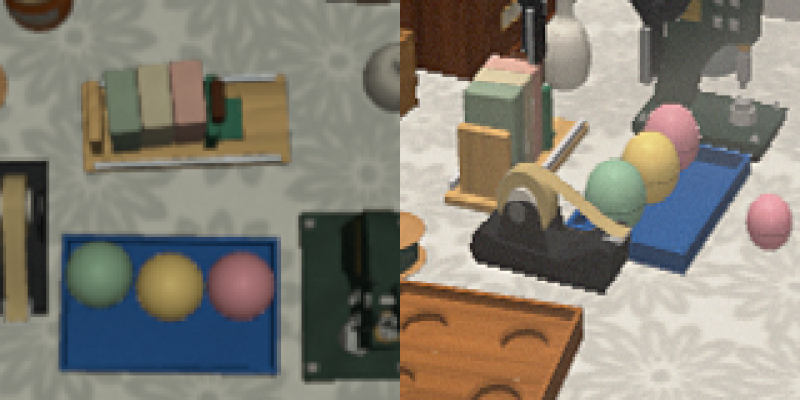

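The soaps are packed snugly between wall and stop. The bombs haven't moved: mint is in the +x/+y corner of the tray, with yellow and pink beside it.

```bash
python3 - <<'E'
from h import *
rows((.5055,.0697,.15,90),(.5055,.0697,.06,90))
im=cv2.cvtColor(cv2.imread('pics/t8.png'),4); s=cv2.cvtColor(cv2.imread('pics/s8.png'),4)
C={'mint':((50,35,50),(75,120,255),(298,185,324,215),(60-15,30,60),(75,140,255),(300,205,336,238)),
'yel':((16,75,60),(28,255,255),(322,185,348,220),(15,60,60),(28,255,255),(315,200,350,235)),
'pink':((170,45,60),(180,255,255),(345,185,375,220),(170,45,60),(180,255,255),(325,190,360,230))}
for k,(a,b,bx,a2,b2,bx2) in C.items():
    p,r,w=ball(im,'top',a,b,bx); q,r2,w2=ball(s,'side',a2,b2,bx2); print(k,np.round(p,1),round(r,1),w.round(4),np.round(q,1),round(r2,1),tri(p,q))
b=lambda x,y:(280+(x+.5)*130/400-.5,110+(y+.5)*130/400-.5)
print('tray corners',[atz('top',*b(*p),.019)[:2].round(4) for p in((62,236),(279,237),(279,374),(61,372))])
E
```

```text
now [0.4487 0.2521 0.2033] [-3.141e+00  1.000e-03  1.605e+00] t 27.3
[-0.0004, 0.0005, 0.034, -0.1842, 0.0506, 0.0534] n>= 4
[-0.0004, 0.0005, 0.034, -0.1842, 0.0506, 0.1434] n>= 5
mint [311.7 198.6] 10.6 [0.5054 0.07   0.034 ] [315.8 222.8] 11.9 (array([0.50551356, 0.06999804, 0.03547063]), np.float64(0.0004987498657253436))
yel [334.6 202.7] 10.7 [0.4941 0.0077 0.034 ] [329.2 213.4] 11.9 (array([0.49461809, 0.00796412, 0.03527749]), np.float64(0.0013907102285230751))
pink [357.8 202.5] 10.8 [ 0.4941 -0.055   0.034 ] [338.5 204. ] 11.2 (array([ 0.49396736, -0.05493914,  0.03532541]), np.float64(1.0091444142927665e-05))
tray corners [array([0.5416, 0.1036]), array([ 0.5393, -0.0915]), array([ 0.4168, -0.0891]), array([0.4196, 0.1041])]
```

>>> jog_arm:
  deltas:
    - [0,0,0.034,-0.184,0.0506,0.0534,-1]
    - [0,0,0.034,-0.184,0.0506,0.0534,-1]
    - [0,0,0.034,-0.184,0.0506,0.0534,-1]
    - [0,0,0.034,-0.184,0.0506,0.0534,-1]
    - [0,0,0.034,-0.184,0.0506,0.0534,-1]
    - [0,0,0.034,-0.184,0.0506,0.0534,-1]
    - [0,0,0.034,-0.184,0.0506,0.1,-1]
    - [0,0,0.034,-0.184,0.0506,0.14,-1]
    - [0,0,0.034,-0.184,0.0506,0.14,-1]
    - [0,0,0.034,-0.184,0.0506,0.14,-1]
    - [0,0,0.034,-0.184,0.0506,0.14,-1]

```text
t: 28.4
position: [0.507, 0.0709, 0.0653]
eef_rot: [3.139, -0.0, 1.572]
force: [0.1, 0.6, 0.8]
opening: 0.0853
finger_force: 0.0
```

```bash
python3 - <<'E'
from h import *
rows((.5055,.0698,.018,90))
E
```

```text
now [0.507  0.0709 0.0653] [ 3.139 -0.     1.572] t 28.4
[0.0029, -0.0001, 0.0016, -0.0011, -0.0016, 0.0473] n>= 1
```

>>> jog_arm:
  deltas:
    - [0,0,0,-0.001,-0.001,0.02,-1]
    - [0,0,0,-0.001,-0.001,0.04,-1]
    - [0,0,0,-0.001,-0.001,0.046,-1]
    - [0,0,0,-0.001,-0.001,0.046,-1]
    - [0,0,0,-0.001,-0.001,0.046,-1]
    - [0,0,0,-0.001,-0.001,0.046,1]
    - [0,0,0,-0.001,-0.001,0.046,1]
    - [0,0,0,-0.001,-0.001,0.046,1]
    - [0,0,0,-0.001,-0.001,0.046,1]
    - [0,0,0,-0.001,-0.001,0.046,1]
    - [0,0,0,-0.001,-0.001,0.046,1]

```text
t: 29.5
position: [0.5055, 0.0697, 0.0185]
eef_rot: [3.14, -0.0, 1.572]
force: [-0.8, 0.9, 6.7]
opening: 0.0585
finger_force: 30.7
```

```bash
python3 - <<'E'
from h import *
x,y=.5827,.3505
rows((.5055,.0698,.16,90),(x,y,.16,98),(x,y,.05,98))
E
```

```text
now [0.5055 0.0697 0.0185] [ 3.14  -0.     1.572] t 29.5
[0.0019, -0.0004, 0.0008, 0.0001, 0.0002, -0.1415] n>= 3
[0.0019, -0.0003, -0.1389, 0.2808, 0.0776, -0.1412] n>= 7
[0.0019, -0.0003, -0.1389, 0.2807, 0.0774, -0.0312] n>= 6
```

>>> jog_arm:
  deltas:
    - [0,0,0,0,0,-0.03,1]
    - [0,0,0,0,0,-0.07,1]
    - [0,0,0,0,0,-0.11,1]
    - [0,0,0,0,0,-0.14,1]
    - [0,0,-0.139,0.281,0.0776,-0.141,1]
    - [0,0,-0.139,0.281,0.0776,-0.141,1]
    - [0,0,-0.139,0.281,0.0776,-0.141,1]
    - [0,0,-0.139,0.281,0.0776,-0.141,1]
    - [0,0,-0.139,0.281,0.0776,-0.141,1]
    - [0,0,-0.139,0.281,0.0776,-0.141,1]
    - [0,0,-0.139,0.281,0.0776,-0.141,1]
    - [0,0,-0.139,0.281,0.0776,-0.141,1]
    - [0,0,-0.139,0.281,0.0776,-0.141,1]
    - [0,0,-0.139,0.281,0.0776,-0.1,1]
    - [0,0,-0.139,0.281,0.0776,-0.06,1]
    - [0,0,-0.139,0.281,0.0776,-0.04,1]
    - [0,0,-0.139,0.281,0.0776,-0.04,1]
    - [0,0,-0.139,0.281,0.0776,-0.04,1]

```text
t: 31.3
position: [0.5831, 0.35, 0.0588]
eef_rot: [3.14, 0.0, 1.71]
force: [0.6, -0.7, -0.3]
opening: 0.0586
finger_force: 33.3
```

```bash
python3 - <<'E'
from h import *
s=snap('side','s9.png'); im=snap('top')
cv2.imwrite('pics/s9c.png',cv2.cvtColor(cv2.resize(s[200:320,180:380],(800,480),interpolation=3),4))
rows((.5827,.3505,.0235,98))
E
```

```text
now [0.5838 0.3507 0.0599] [ 3.138e+00 -1.000e-03  1.710e+00] t 31.4
[0.0036, -0.0007, -0.0001, -0.0001, -0.0012, 0.0364] n>= 1
```

View pics/s9c.png

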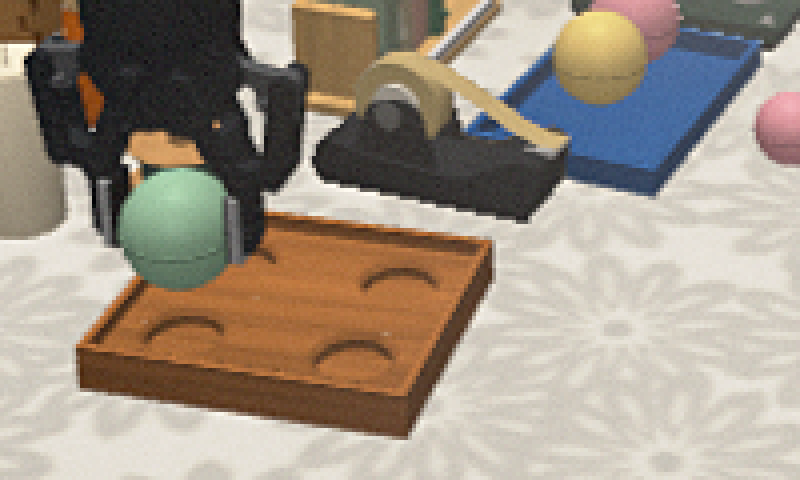

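The mint bomb is held firmly over the far-left dimple. I'll lower, release, and move on to the yellow.

>>> jog_arm:
  deltas:
    - [0,0,0,0,-0.001,0.015,1]
    - [0,0,0,0,-0.001,0.03,1]
    - [0,0,0,0,-0.001,0.0355,1]
    - [0,0,0,0,-0.001,0.0365,1]
    - [0,0,0,0,-0.001,0.0365,1]
    - [0,0,0,0,-0.001,0.0365,1]

```text
t: 32.0
position: [0.5843, 0.3517, 0.0229]
eef_rot: [3.135, -0.001, 1.711]
force: [2.8, 1.2, 9.4]
opening: 0.0583
finger_force: 34.6
```

```bash
python3 - <<'E'
from h import *
rows((.5827,.3505,.13,98),(.4945,.0078,.14,90),(.4945,.0078,.06,90))
E
```

```text
now [0.5843 0.3517 0.0229] [ 3.135e+00 -1.000e-03  1.711e+00] t 32.0
[0.007, -0.0015, 0.0006, -0.0008, -0.001, -0.1072] n>= 3
[0.0069, -0.002, 0.1402, -0.3278, -0.1362, -0.1186] n>= 8
[0.0069, -0.002, 0.1402, -0.3279, -0.1367, -0.0386] n>= 8
```

>>> jog_arm:
  deltas:
    - [0,0,0,0,0,0,-0.7]
    - [0,0,0,0,0,0,-0.7]
    - [0,0,0,0,0,0,-0.7]
    - [0,0,0,0,0,-0.03,-0.7]
    - [0,0,0,0,0,-0.07,-0.7]
    - [0,0,0,0,0,-0.11,-1]
    - [0,0,0.14,-0.328,-0.136,-0.118,-1]
    - [0,0,0.14,-0.328,-0.136,-0.118,-1]
    - [0,0,0.14,-0.328,-0.136,-0.118,-1]
    - [0,0,0.14,-0.328,-0.136,-0.118,-1]
    - [0,0,0.14,-0.328,-0.136,-0.118,-1]
    - [0,0,0.14,-0.328,-0.136,-0.118,-1]
    - [0,0,0.14,-0.328,-0.136,-0.118,-1]
    - [0,0,0.14,-0.328,-0.136,-0.118,-1]
    - [0,0,0.14,-0.328,-0.136,-0.118,-1]
    - [0,0,0.14,-0.328,-0.136,-0.05,-1]
    - [0,0,0.14,-0.328,-0.136,-0.05,-1]
    - [0,0,0.14,-0.328,-0.136,-0.05,-1]

```text
t: 33.8
position: [0.4905, 0.0091, 0.0685]
eef_rot: [-3.136, -0.001, 1.573]
force: [-0.7, 0.3, 1.0]
opening: 0.0854
finger_force: 0.0
```

```bash
python3 - <<'E'
from h import *
im=snap('top','t10.png'); s=snap('side','s10.png')
q,r,w=ball(s,'side',(15,60,60),(28,255,255),(310,195,350,235)); print('yel side',np.round(q,1),r,w)
p2,r,w=ball(im,'top',(45,30,50),(75,140,255),(195,150,250,210),.039); q2,r2,w2=ball(s,'side',(45,30,60),(75,140,255),(205,235,255,290),.039); print('mint',w,w2,r,r2,tri(p2,q2))
p3,r,w=ball(s,'side',(170,45,60),(180,255,255),(320,185,360,230)); print('pink',w,r)
rows((.4945,.0078,.018,90))
E
```

```text
yel side [329.4 213.4] 11.890633583068848 [0.49605517 0.00518973 0.034     ]
mint [0.58437915 0.35321412 0.039     ] [0.58542895 0.350624   0.039     ] 10.869636535644531 14.95542049407959 (array([0.58404706, 0.35271489, 0.04053416]), np.float64(0.00010281406762196044))
pink [ 0.49474243 -0.05897309  0.034     ] 11.117218971252441
now [0.4925 0.0079 0.0709] [-3.141 -0.     1.573] t 33.9
[-0.0004, -0.0001, 0.0018, -0.0001, 0.0021, 0.0529] n>= 2
```

>>> jog_arm:
  deltas:
    - [0,0,0,0,0.001,0.02,-1]
    - [0,0,0,0,0.001,0.045,-1]
    - [0,0,0,0,0.001,0.0525,-1]
    - [0,0,0,0,0.001,0.0525,-1]
    - [0,0,0,0,0.001,0.0525,-1]
    - [0,0,0,0,0.001,0.0525,1]
    - [0,0,0,0,0.001,0.0525,1]
    - [0,0,0,0,0.001,0.0525,1]
    - [0,0,0,0,0.001,0.0525,1]
    - [0,0,0,0,0.001,0.0525,1]
    - [0,0,0,0,0.001,0.0525,1]

```text
t: 35.0
position: [0.494, 0.0068, 0.0196]
eef_rot: [3.14, -0.0, 1.571]
force: [0.1, 0.2, 6.0]
opening: 0.0586
finger_force: 30.7
```

```bash
python3 - <<'E'
from h import *
x,y=.4957,.3395
rows((.4945,.0078,.16,90),(x,y,.16,98),(x,y,.035,98),(x,y,.0235,98))
E
```

```text
now [0.494  0.0068 0.0196] [ 3.14  -0.     1.571] t 35.0
[0.0021, -0.0002, -0.0002, 0.001, 0.0008, -0.1404] n>= 3
[0.0021, -0.0001, -0.1398, 0.3327, 0.0019, -0.1404] n>= 8
[0.0021, -0.0001, -0.1398, 0.3327, 0.0017, -0.0154] n>= 7
[0.0021, -0.0001, -0.1398, 0.3327, 0.0017, -0.0039] n>= 7
```

>>> jog_arm:
  deltas:
    - [0,0,0,0,0,-0.03,1]
    - [0,0,0,0,0,-0.07,1]
    - [0,0,0,0,0,-0.11,1]
    - [0,0,0,0,0,-0.14,1]
    - [0,0,-0.14,0.333,0.0018,-0.14,1]
    - [0,0,-0.14,0.333,0.0018,-0.14,1]
    - [0,0,-0.14,0.333,0.0018,-0.14,1]
    - [0,0,-0.14,0.333,0.0018,-0.14,1]
    - [0,0,-0.14,0.333,0.0018,-0.14,1]
    - [0,0,-0.14,0.333,0.0018,-0.14,1]
    - [0,0,-0.14,0.333,0.0018,-0.14,1]
    - [0,0,-0.14,0.333,0.0018,-0.14,1]
    - [0,0,-0.14,0.333,0.0018,-0.14,1]
    - [0,0,-0.14,0.333,0.0018,-0.14,1]
    - [0,0,-0.14,0.333,0.0018,-0.1,1]
    - [0,0,-0.14,0.333,0.0018,-0.06,1]
    - [0,0,-0.14,0.333,0.0018,-0.03,1]
    - [0,0,-0.14,0.333,0.0018,-0.022,1]
    - [0,0,-0.14,0.333,0.0018,-0.022,1]
    - [0,0,-0.14,0.333,0.0018,-0.022,1]

```text
t: 37.0
position: [0.4964, 0.3394, 0.0421]
eef_rot: [3.139, -0.0, 1.709]
force: [0.4, 0.1, -0.6]
opening: 0.0585
finger_force: 33.4
```

```bash
python3 - <<'E'
from h import *
rows((.4957,.3395,.0245,98))
E
```

```text
now [0.4964 0.3394 0.0421] [ 3.139 -0.     1.709] t 37.0
[0.0024, -0.0004, -0.001, 0.0002, -0.0007, 0.0176] n>= 1
```

>>> jog_arm:
  deltas:
    - [0,0,0,0,0,0.01,1]
    - [0,0,0,0,0,0.017,1]
    - [0,0,0,0,0,0.019,1]
    - [0,0,0,0,0,0.019,1]
    - [0,0,0,0,0,0.019,1]

```text
t: 37.5
position: [0.496, 0.3395, 0.0236]
eef_rot: [3.14, -0.001, 1.71]
force: [-2.4, -1.6, 13.8]
opening: 0.0581
finger_force: 35.3
```

```bash
python3 - <<'E'
from h import *
rows((.4957,.3395,.13,98),(.4943,-.0552,.14,90),(.4943,-.0552,.07,90))
E
```

```text
now [0.496  0.3395 0.0236] [ 3.14e+00 -1.00e-03  1.71e+00] t 37.5
[0.0019, -0.0009, -0.0002, 0.0001, -0.0001, -0.1064] n>= 3
[0.0018, -0.0011, 0.1395, -0.3906, -0.0563, -0.1169] n>= 9
[0.0018, -0.0011, 0.1395, -0.3906, -0.0564, -0.0469] n>= 8
```

>>> jog_arm:
  deltas:
    - [0,0,0,0,0,-0.001,1]
    - [0,0,0,0,0,-0.001,-0.7]
    - [0,0,0,0,0,-0.001,-0.7]
    - [0,0,0,0,0,-0.001,-0.7]
    - [0,0,0,0,0,-0.03,-0.7]
    - [0,0,0,0,0,-0.07,-0.7]
    - [0,0,0,0,0,-0.11,-1]
    - [0,0,0.14,-0.39,-0.056,-0.117,-1]
    - [0,0,0.14,-0.39,-0.056,-0.117,-1]
    - [0,0,0.14,-0.39,-0.056,-0.117,-1]
    - [0,0,0.14,-0.39,-0.056,-0.117,-1]
    - [0,0,0.14,-0.39,-0.056,-0.117,-1]
    - [0,0,0.14,-0.39,-0.056,-0.117,-1]
    - [0,0,0.14,-0.39,-0.056,-0.117,-1]
    - [0,0,0.14,-0.39,-0.056,-0.117,-1]
    - [0,0,0.14,-0.39,-0.056,-0.117,-1]
    - [0,0,0.14,-0.39,-0.056,-0.117,-1]
    - [0,0,0.14,-0.39,-0.056,-0.05,-1]
    - [0,0,0.14,-0.39,-0.056,-0.05,-1]
    - [0,0,0.14,-0.39,-0.056,-0.05,-1]

```text
t: 39.5
position: [0.4921, -0.0517, 0.0692]
eef_rot: [-3.136, -0.002, 1.573]
force: [-0.0, 0.4, -0.1]
opening: 0.0854
finger_force: 0.0
```

```bash
python3 - <<'E'
from h import *
im=snap('top','t11.png'); s=snap('side','s11.png')
for nm,lo,hi,bt,bs in (('mint',(45,30,50),(75,140,255),(195,150,250,190),(205,235,255,290)),('yel',(16,75,60),(28,255,255),(195,180,250,220),(240,245,300,310))):
    p,r,w=ball(im,'top',lo,hi,bt,.039); q,r2,w2=ball(s,'side',lo,hi,bs,.039); print(nm,w,w2,r,r2,tri(p,q))
p3,r,w=ball(s,'side',(170,45,60),(180,255,255),(320,185,360,230)); print('pink',w,r,p3)
rows((.4943,-.0552,.0185,90))
E
```

```text
mint [0.58497182 0.35288291 0.039     ] [0.58545689 0.3505955  0.039     ] 10.924149513244629 14.95374584197998 (array([0.58450934, 0.35236684, 0.04029874]), np.float64(0.00047674348474467215))
yel [0.49478554 0.33890759 0.039     ] [0.4957741  0.33847352 0.039     ] 12.54003620147705 15.75522518157959 (array([0.49509294, 0.33895468, 0.03937029]), np.float64(0.0007419974477563267))
pink [ 0.49477066 -0.05369555  0.034     ] 11.33617115020752 (338.0347595214844, 204.59625244140625)
now [ 0.494  -0.0531  0.0716] [-3.141 -0.     1.573] t 39.6
[-0.0005, -0.0002, 0.0018, -0.0021, 0.0003, 0.0531] n>= 2
```

>>> jog_arm:
  deltas:
    - [0,0,0,0,0,0.02,-1]
    - [0,0,0,0,0,0.045,-1]
    - [0,0,0,0,0,0.0525,-1]
    - [0,0,0,0,0,0.0525,-1]
    - [0,0,0,0,0,0.0525,-1]
    - [0,0,0,0,0,0.0525,1]
    - [0,0,0,0,0,0.0525,1]
    - [0,0,0,0,0,0.0525,1]
    - [0,0,0,0,0,0.0525,1]
    - [0,0,0,0,0,0.0525,1]
    - [0,0,0,0,0,0.0525,1]

```text
t: 40.7
position: [0.4946, -0.0543, 0.0201]
eef_rot: [3.14, -0.0, 1.571]
force: [-1.0, -0.3, 7.2]
opening: 0.0584
finger_force: 30.6
```

```bash
python3 - <<'E'
from h import *
x,y=.5937,.2802
rows((.4945,-.054,.16,90),(x,y,.16,98),(x,y,.042,98))
E
```

```text
now [ 0.4946 -0.0543  0.0201] [ 3.14  -0.     1.571] t 40.7
[0.0019, -0.0, -0.0002, 0.0003, 0.0001, -0.1399] n>= 3
[0.0019, 0.0001, -0.1399, 0.3345, 0.0993, -0.1397] n>= 8
[0.0019, 0.0001, -0.1399, 0.3345, 0.099, -0.0217] n>= 7
```

>>> jog_arm:
  deltas:
    - [0,0,0,0,0,-0.03,1]
    - [0,0,0,0,0,-0.07,1]
    - [0,0,0,0,0,-0.11,1]
    - [0,0,0,0,0,-0.14,1]
    - [0,0,-0.14,0.3345,0.099,-0.14,1]
    - [0,0,-0.14,0.3345,0.099,-0.14,1]
    - [0,0,-0.14,0.3345,0.099,-0.14,1]
    - [0,0,-0.14,0.3345,0.099,-0.14,1]
    - [0,0,-0.14,0.3345,0.099,-0.14,1]
    - [0,0,-0.14,0.3345,0.099,-0.14,1]
    - [0,0,-0.14,0.3345,0.099,-0.14,1]
    - [0,0,-0.14,0.3345,0.099,-0.14,1]
    - [0,0,-0.14,0.3345,0.099,-0.14,1]
    - [0,0,-0.14,0.3345,0.099,-0.14,1]
    - [0,0,-0.14,0.3345,0.099,-0.1,1]
    - [0,0,-0.14,0.3345,0.099,-0.06,1]
    - [0,0,-0.14,0.3345,0.099,-0.03,1]
    - [0,0,-0.14,0.3345,0.099,-0.022,1]
    - [0,0,-0.14,0.3345,0.099,-0.022,1]
    - [0,0,-0.14,0.3345,0.099,-0.022,1]

```text
t: 42.7
position: [0.5943, 0.2796, 0.0429]
eef_rot: [3.139, 0.0, 1.71]
force: [0.5, 0.2, -0.7]
opening: 0.0583
finger_force: 33.6
```

```bash
python3 - <<'E'
from h import *
rows((.5937,.2802,.025,98))
E
```

```text
now [0.5943 0.2796 0.0429] [3.139 0.    1.71 ] t 42.7
[0.0027, 0.0, -0.0009, 0.0007, -0.0006, 0.0179] n>= 1
```

>>> jog_arm:
  deltas:
    - [0,0,0,0.0005,0,0.01,1]
    - [0,0,0,0.0005,0,0.0165,1]
    - [0,0,0,0.0005,0,0.0175,1]
    - [0,0,0,0.0005,0,0.0175,1]
    - [0,0,0,0.0005,0,0.0175,-0.7]
    - [0,0,0,0.0005,0,0.0175,-0.7]
    - [0,0,0,0.0005,0,0.0175,-0.7]
    - [0,0,0,0,0,-0.02,-0.7]
    - [0,0,0,0,0,-0.06,-0.7]
    - [0,0,0,0,0,-0.1,-1]
    - [0,0,0,0,0,-0.14,-1]
    - [0,0,0,-0.287,-0.186,-0.2,-1]
    - [0,0,0,-0.287,-0.186,-0.2,-1]
    - [0,0,0,-0.287,-0.186,-0.2,-1]
    - [0,0,0,-0.287,-0.186,-0.2,-1]
    - [0,0,0,-0.287,-0.186,-0.2,-1]
    - [0,0,0,-0.287,-0.186,-0.2,-1]
    - [0,0,0,-0.287,-0.186,-0.2,-1]
    - [0,0,0,-0.287,-0.186,-0.2,-1]
    - [0,0,0,-0.287,-0.186,-0.2,-1]

```text
t: 44.7
position: [0.4486, -0.0302, 0.2413]
eef_rot: [3.141, -0.001, 1.708]
force: [-0.3, 0.5, -0.2]
opening: 0.0854
finger_force: 0.0
```

```bash
python3 - <<'E'
from h import *
im=snap('top','t12.png'); s=snap('side','s12.png')
for nm,lo,hi,bt,bs in (('mint',(45,30,50),(75,140,255),(195,150,250,190),(205,235,255,290)),('yel',(16,75,60),(28,255,255),(195,180,250,220),(240,245,300,310)),('pink',(168,45,60),(180,255,255),(225,150,265,195),(220,225,275,285))):
    p,r,w=ball(im,'top',lo,hi,bt,.039); q,r2,w2=ball(s,'side',lo,hi,bs,.039); print(nm,w.round(4),w2.round(4),round(r,1),round(r2,1),tri(p,q))
cv2.imwrite('pics/f1.png',cv2.cvtColor(np.hstack([cv2.resize(im[115:245,190:400],(420,260),interpolation=3),cv2.resize(s[170:310,190:370],(334,260),interpolation=3)]),4))
o=ctrl.get_obs(); print(o['position'],o['t'])
E
```

```text
mint [0.585  0.3529 0.039 ] [0.5855 0.3506 0.039 ] 10.9 15.0 (array([0.58450934, 0.35236684, 0.04029874]), np.float64(0.00047674348474467215))
yel [0.4948 0.3412 0.039 ] [0.4958 0.3385 0.039 ] 12.0 15.7 (array([0.49458639, 0.34071215, 0.04061011]), np.float64(0.00010690525153104821))
pink [0.5935 0.2815 0.039 ] [0.5962 0.2792 0.039 ] 10.4 14.0 (array([0.59386878, 0.28147866, 0.04054865]), np.float64(0.001459972294491846))
[ 0.44918986 -0.02857701  0.24070598] 44.8
```

View pics/f1.png

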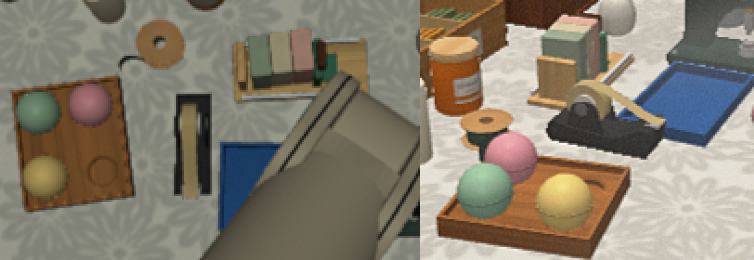

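```bash
python3 - <<'E'
from h import *
im=cv2.cvtColor(cv2.imread('pics/t12.png'),4)
a=im[115:165,300:365]; cv2.imwrite('pics/f2.png',cv2.cvtColor(cv2.resize(a,(780,600),interpolation=cv2.INTER_CUBIC),4))
E
```

```text
(no output)
```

View pics/f2.png

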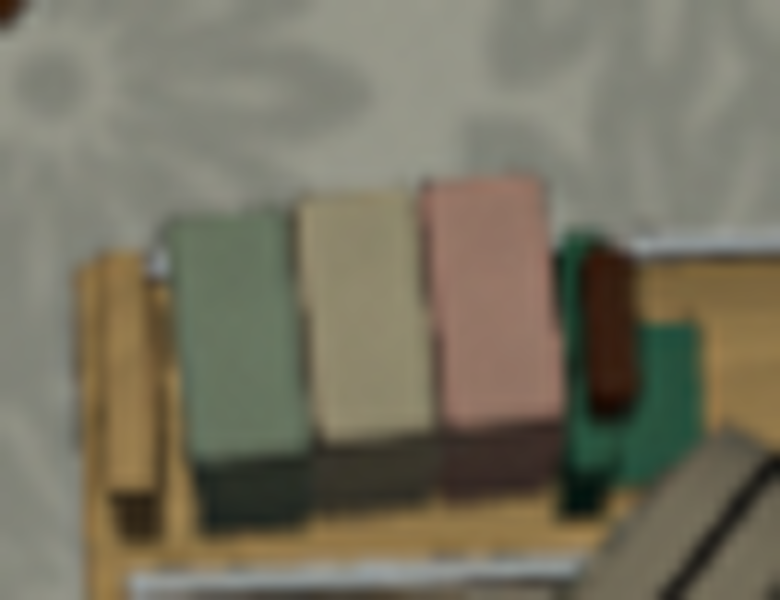

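The bombs are seated in three separate dimples at z ≈ 0.040. In the rack crop, the soaps look turned 2–3° against the wall, with a gap of roughly 4–6 mm between green (left edge x≈180) and the wall (x≈155). That may miss the 4 mm limit, so I'll back the stop off, square the soaps up and pack them again.

```bash
python3 - <<'E'
from h import *
rows((.6503,-.030,.2,92),(.6503,-.030,.1,92),(.6503,-.030,.0745,92))
E
```

```text
now [ 0.4492 -0.0286  0.2407] [-3.141e+00 -1.000e-03  1.713e+00] t 44.8
[-0.0002, -0.0005, 0.1068, -0.0298, 0.1989, 0.0407] n>= 5
[-0.0002, -0.0005, 0.1068, -0.0299, 0.1989, 0.1407] n>= 5
[-0.0002, -0.0005, 0.1068, -0.0299, 0.1989, 0.1662] n>= 6
```

>>> jog_arm:
  deltas:
    - [0,0,0.107,-0.03,0.199,0.04,-1]
    - [0,0,0.107,-0.03,0.199,0.04,-1]
    - [0,0,0.107,-0.03,0.199,0.04,-1]
    - [0,0,0.107,-0.03,0.199,0.04,-1]
    - [0,0,0.107,-0.03,0.199,0.04,-1]
    - [0,0,0.107,-0.03,0.199,0.04,-1]
    - [0,0,0.107,-0.03,0.199,0.04,-1]
    - [0,0,0.107,-0.03,0.199,0.09,-1]
    - [0,0,0.107,-0.03,0.199,0.14,-1]
    - [0,0,0.107,-0.03,0.199,0.14,-1]
    - [0,0,0.107,-0.03,0.199,0.14,-1]
    - [0,0,0.107,-0.03,0.199,0.165,-1]
    - [0,0,0.107,-0.03,0.199,0.165,-1]
    - [0,0,0.107,-0.03,0.199,0.165,-1]

```text
t: 46.2
position: [0.6511, -0.032, 0.0787]
eef_rot: [3.139, 0.0, 1.604]
force: [0.3, -0.1, -0.3]
opening: 0.0852
finger_force: 0.0
```

>>> jog_arm:
  deltas:
    - [0,0,0,0,0,0,1]
    - [0,0,0,0,0,0,1]
    - [0,0,0,0,0,0,1]
    - [0,0,0,0,0,0,1]
    - [0,0,0,0,0,0,1]
    - [0,0,0,0,0,0,1]
    - [0,0,0,-0.006,0,0,1]
    - [0,0,0,-0.012,0,0,1]
    - [0,0,0,-0.012,0,0,1]
    - [0,0,0,-0.012,0,0,1]

```text
t: 47.2
position: [0.6515, -0.044, 0.0772]
eef_rot: [3.139, 0.0, 1.604]
force: [0.2, 0.8, 6.7]
opening: 0.0539
finger_force: 28.8
```

I've used up my picture views, so I check the rest by numbers. The opening of 54 mm means the fingers hold something other than the tab.

```bash
cat >> h.py <<'E'
def col(im,n,p,tol,box,z):
    """largest blob of like colour p (LAB) in box -> area, world bbox/rect at height z"""
    u0,v0,u1,v1=box; lab=cv2.cvtColor(im,cv2.COLOR_RGB2LAB).astype(int)
    m=np.zeros(im.shape[:2],np.uint8); m[v0:v1,u0:u1]=(np.abs(lab-np.array(p))<=np.array(tol)).all(2)[v0:v1,u0:u1]*255
    c=max(cv2.findContours(m,0,cv2.CHAIN_APPROX_NONE)[0],key=cv2.contourArea)[:,0].astype(float)
    return (m>0).sum(),np.round(c.mean(0),1),rect(n,c,z)
E
python3 - <<'E'
from h import *
t=snap('top','t13.png'); s=snap('side','s13.png'); 
T=cv2.cvtColor(cv2.imread('pics/t12.png'),4); S=cv2.cvtColor(cv2.imread('pics/s12.png'),4)
lab=lambda im,u,v:cv2.cvtColor(im,cv2.COLOR_RGB2LAB)[v,u]
# reference colours: f2 crop (x/12+300,y/12+115)
ref={'green':(320,143),'cream':(330,141),'pink':(341,140),'tab':(351,142),'stop':(348,137)}
for k,(u,v) in ref.items():
    p=lab(T,u,v); print(k,p)
    for nm,im in(('t12',T),('t13',t)):
        try: print('  ',nm,col(im,'top',p,(22,6,6),(300,115,375,165),.095))
        except Exception as e: print('  ',nm,'none')
# side refs: f1 right crop scale 334/180, s offset (190,170)
f=lambda x,y:(int(190+(x-420)*180/334),int(170+y*140/260))
for k,(x,y) in {'green':(565,45),'pink':(577,20),'vase':(618,15)}.items():
    u,v=f(x,y); p=lab(S,u,v); print(k,(u,v),p)
    for nm,im in(('s12',S),('s13',s)):
        try:a,c,_=col(im,'side',p,(30,7,7),(230,165,310,235),.09); print('  ',nm,a,c)
        except Exception as e: print('  ',nm,'none')
E
```

```text
green [122 119 138]
   t12 (np.int64(826), array([359.2, 123.1]), (array([ 0.6950799 , -0.05330861]), [np.float64(48.7), np.float64(86.6)], np.float32(89.5)))
   t13 (np.int64(11), array([360., 164.]), (array([ 0.5881463 , -0.05809208]), [np.float64(0.0), np.float64(0.0)], np.float32(0.0)))
cream [144 127 144]
   t12 (np.int64(243), array([330. , 140.1]), (array([0.65130048, 0.01922003]), [np.float64(26.1), np.float64(51.0)], np.float32(-0.3)))
   t13 (np.int64(45), array([368.8, 115.8]), (array([ 0.71709448, -0.08317133]), [np.float64(1.9), np.float64(7.6)], np.float32(-44.8)))
pink [133 138 141]
   t12 (np.int64(196), array([340.6, 139.3]), (array([ 0.65415479, -0.00868616]), [np.float64(25.8), np.float64(52.6)], np.float32(4.9)))
   t13 (np.int64(61), array([345.6, 147.6]), (array([ 0.63484906, -0.02234438]), [np.float64(20.8), np.float64(24.0)], np.float32(-0.5)))
tab [ 36 138 141]
   t12 (np.int64(63), array([350.4, 141.7]), (array([ 0.64678333, -0.0342732 ]), [np.float64(7.8), np.float64(32.1)], np.float32(-0.7)))
   t13 (np.int64(9), array([337., 155.]), (array([0.61241028, 0.00127522]), [np.float64(0.0), np.float64(0.0)], np.float32(0.0)))
stop [ 27 126 135]
   t12 (np.int64(103), array([321.1, 155.3]), (array([0.61115881, 0.04151831]), [np.float64(14.1), np.float64(26.6)], np.float32(-78.9)))
   t13 (np.int64(120), array([368.9, 121.4]), (array([ 0.70210413, -0.08661143]), [np.float64(10.7), np.float64(36.6)], np.float32(-35.6)))
green (268, 194) [116 121 137]
   s12 492 [272.2 198.5]
   s13 488 [272.3 198.6]
pink (274, 180) [203 142 144]
   s12 79 [274.  180.7]
   s13 56 [278.2 178.5]
vase (296, 178) [165 130 134]
   s12 483 [296.  176.2]
   s13 386 [299.3 182. ]
```

>>> jog_arm:
  deltas:
    - [0,0,0,0,0,0,-1]
    - [0,0,0,0,0,0,-1]
    - [0,0,0,0,0,0,-1]
    - [0,0,0,0,0,-0.03,-1]
    - [0,0,0,0,0,-0.08,-1]
    - [0,0,0,0,0,-0.13,-1]
    - [0,0,0,0.02,-0.2,-0.16,-1]
    - [0,0,0,0.02,-0.2,-0.16,-1]
    - [0,0,0,0.02,-0.2,-0.16,-1]
    - [0,0,0,0.02,-0.2,-0.16,-1]
    - [0,0,0,0.02,-0.2,-0.16,-1]
    - [0,0,0,0.02,-0.2,-0.16,-1]

```text
t: 48.5
position: [0.4491, -0.0298, 0.2363]
eef_rot: [3.141, -0.001, 1.604]
force: [0.2, -0.3, -0.3]
opening: 0.0853
finger_force: 0.0
```

```bash
cat > rack.py <<'E'
from h import *
import sys
t=snap('top',sys.argv[1])
B=(310,120,366,162)
for k,p,tol in (('green',(122,119,138),(14,3,4)),('cream',(144,127,144),(22,6,5)),('pink',(133,138,141),(22,5,6)),('tab',(36,138,141),(22,7,7))):
    b=(310,128,332,158) if k=='green' else B
    try: a,c,r=col(t,'top',p,tol,b,.095); print(k,a,c,np.round(r[0],4),r[1],r[2])
    except Exception as e: print(k,e)
g=cv2.cvtColor(t,cv2.COLOR_RGB2GRAY)
for v in (139,143,147): print(v,g[v,304:360].tolist())
E
python3 rack.py t14.png; python3 - <<'E'
import cv2
g=cv2.cvtColor(cv2.imread('pics/t12.png'),6)
for v in (139,143,147): print('t12',v,g[v,304:360].tolist())
E
```

```text
green 184 [319.2 142. ] [0.6473 0.0471] [np.float64(25.6), np.float64(51.8)] 6.7
cream 214 [329.9 140.3] [0.6513 0.0192] [np.float64(26.1), np.float64(51.0)] -0.3
pink 192 [342.4 139.2] [ 0.6541 -0.0133] [np.float64(25.8), np.float64(51.4)] 2.8
tab 92 [353.6 141.3] [ 0.6494 -0.0421] [np.float64(7.8), np.float64(32.1)] -0.8
139 [134, 125, 109, 116, 102, 114, 114, 107, 86, 105, 95, 110, 110, 108, 109, 108, 110, 110, 111, 108, 100, 123, 137, 134, 135, 136, 136, 136, 137, 137, 131, 105, 86, 80, 123, 126, 125, 125, 126, 127, 127, 128, 129, 115, 84, 36, 49, 43, 27, 37, 36, 40, 70, 107, 106, 105]
143 [131, 123, 99, 107, 101, 123, 126, 119, 88, 78, 86, 104, 110, 110, 110, 111, 111, 112, 113, 111, 99, 86, 133, 136, 135, 134, 135, 137, 137, 137, 137, 119, 68, 72, 122, 125, 125, 125, 125, 125, 125, 125, 126, 118, 86, 29, 42, 52, 28, 36, 36, 36, 47, 66, 66, 64]
147 [137, 138, 114, 114, 99, 116, 121, 122, 103, 86, 118, 100, 109, 109, 110, 109, 110, 109, 110, 111, 102, 88, 124, 136, 134, 133, 134, 133, 133, 134, 135, 127, 91, 71, 120, 127, 124, 124, 125, 124, 125, 126, 127, 119, 85, 43, 39, 59, 22, 29, 31, 32, 41, 59, 66, 66]
t12 139 [134, 125, 109, 116, 101, 112, 114, 107, 85, 106, 94, 108, 110, 108, 108, 108, 109, 109, 111, 107, 100, 121, 135, 134, 135, 136, 136, 135, 136, 139, 126, 91, 113, 125, 125, 125, 127, 126, 126, 127, 128, 115, 56, 50, 28, 33, 36, 35, 50, 87, 105, 104, 104, 104, 103, 103]
t12 143 [130, 122, 99, 107, 101, 123, 126, 118, 88, 77, 86, 105, 109, 109, 110, 110, 111, 112, 112, 110, 97, 84, 133, 137, 134, 134, 135, 136, 137, 136, 134, 116, 84, 121, 125, 125, 124, 124, 125, 125, 126, 127, 110, 58, 35, 33, 36, 36, 40, 49, 64, 63, 63, 65, 88, 121]
t12 147 [137, 137, 113, 114, 98, 116, 121, 121, 104, 84, 118, 99, 108, 109, 108, 109, 109, 109, 109, 109, 102, 88, 123, 136, 133, 133, 132, 132, 133, 134, 135, 120, 84, 117, 125, 124, 124, 123, 123, 123, 124, 126, 114, 58, 46, 27, 33, 32, 34, 47, 67, 67, 65, 64, 85, 117]
```

The pixel rows show floor between the wall and green, so there is a gap of about 6 mm. The earlier pinch sat too far forward on the tab, so the finger edges pushed the pink soap high up. I'll re-pinch about 4 mm behind the tab's centre so only the stop face pushes.

>>> jog_arm:
  deltas:
    - [0,0,0,-0.023,0.201,0,-1]
    - [0,0,0,-0.023,0.201,0,-1]
    - [0,0,0,-0.023,0.201,0,-1]
    - [0,0,0,-0.023,0.201,0,-1]
    - [0,0,0,-0.023,0.201,0,-1]
    - [0,0,0,-0.023,0.201,0,-1]
    - [0,0,0,-0.023,0.201,0.04,-1]
    - [0,0,0,-0.023,0.201,0.08,-1]
    - [0,0,0,-0.023,0.201,0.12,-1]
    - [0,0,0,-0.023,0.201,0.14,-1]
    - [0,0,0,-0.023,0.201,0.14,-1]
    - [0,0,0,-0.023,0.201,0.14,-1]

```text
t: 49.75
position: [0.6513, -0.047, 0.0966]
eef_rot: [-3.142, 0.0, 1.603]
force: [0.6, 0.1, 0.7]
opening: 0.0856
finger_force: 0.0
```

```bash
python3 - <<'E'
from h import *
s=snap('side','s15.png')
rows((.651,-.046,.0755,92))
print(cams.spot_in('side','stop_tab')[:3])
E
```

```text
now [ 0.6521 -0.0472  0.0975] [3.140e+00 1.000e-03 1.604e+00] t 49.8
[0.0019, 0.0008, -0.0022, 0.0013, -0.0011, 0.022] n>= 1
[{'point': [0.6266, -0.036, 0.0616], 'confidence': 0.72}]
```

>>> jog_arm:
  deltas:
    - [0,0,0,0.001,0,0.012,-1]
    - [0,0,0,0.001,0,0.022,-1]
    - [0,0,0,0.001,0,0.022,-1]
    - [0,0,0,0.001,0,0.022,1]
    - [0,0,0,0.001,0,0.022,1]
    - [0,0,0,0.001,0,0.022,1]
    - [0,0,0,0.001,0,0.022,1]
    - [0,0,0,0.001,0,0.022,1]
    - [0,0,0,0.001,0,0.022,1]
    - [0,0,0,0.001,0,0.022,1]
  force: 45

```text
t: 50.85
position: [0.6511, -0.0459, 0.0746]
eef_rot: [-3.141, -0.0, 1.604]
force: [-4.7, 0.3, 6.6]
opening: 0.035
finger_force: 45.9
```

>>> jog_arm:
  deltas:
    - [0,0,0,0.002,0,0,1]
    - [0,0,0,0.004,0,0,1]
    - [0,0,0,0.006,0,0,1]
    - [0,0,0,0.008,0,0,1]
    - [0,0,0,0.01,0,0,1]
    - [0,0,0,0.0115,0,0,1]
    - [0,0,0,0.013,0,0,1]
    - [0,0,0,0.013,0,0,1]

```text
t: 51.65
position: [0.6506, -0.0345, 0.0746]
eef_rot: [-3.141, 0.003, 1.603]
force: [-4.9, -3.0, 5.2]
opening: 0.0348
finger_force: 45.9
```

>>> jog_arm:
  deltas:
    - [0,0,0,0.001,0,0,1]
    - [0,0,0,0.002,0,0,1]
    - [0,0,0,0.003,0,0,1]
    - [0,0,0,0.003,0,0,1]

```text
t: 52.05
position: [0.6505, -0.0318, 0.0746]
eef_rot: [-3.141, 0.003, 1.603]
force: [-3.7, -4.0, 6.7]
opening: 0.0348
finger_force: 45.9
```

>>> jog_arm:
  deltas:
    - [0,0,0,0.001,0,0,1]
    - [0,0,0,0.002,0,0,1]
    - [0,0,0,0.003,0,0,1]
    - [0,0,0,0.004,0,0,1]
    - [0,0,0,0.004,0,0,1]

```text
t: 52.55
position: [0.6505, -0.0296, 0.0746]
eef_rot: [3.141, 0.006, 1.602]
force: [-3.2, -6.3, 4.0]
opening: 0.0346
finger_force: 45.7
```

>>> jog_arm:
  deltas:
    - [0,0,0,0.001,0,0,1]
    - [0,0,0,0.002,0,0,1]
    - [0,0,0,0.003,0,0,1]
    - [0,0,0,0.003,0,0,1]

```text
t: 52.95
position: [0.6505, -0.0296, 0.0746]
eef_rot: [3.141, 0.01, 1.601]
force: [-1.8, -12.3, 1.9]
opening: 0.0346
finger_force: 45.6
```

>>> jog_arm:
  deltas:
    - [0,0,0,0.002,0,0,1]
    - [0,0,0,0.004,0,0,1]
    - [0,0,0,0.004,0,0,1]
    - [0,0,0,-0.005,0,0,1]
    - [0,0,0,-0.005,0,0,1]
    - [0,0,0,-0.005,0,0,-1]
    - [0,0,0,-0.005,0,0,-1]
    - [0,0,0,-0.005,0,0,-1]
    - [0,0,0,-0.005,0,-0.03,-1]
    - [0,0,0,-0.005,0,-0.08,-1]
    - [0,0,0,-0.005,0,-0.13,-1]
    - [0,0,0,0.005,-0.2,-0.16,-1]
    - [0,0,0,0.005,-0.2,-0.16,-1]
    - [0,0,0,0.005,-0.2,-0.16,-1]
    - [0,0,0,0.005,-0.2,-0.16,-1]
    - [0,0,0,0.005,-0.2,-0.16,-1]
    - [0,0,0,0.005,-0.2,-0.16,-1]

```text
t: 54.65
position: [0.4509, -0.0225, 0.2346]
eef_rot: [3.139, -0.003, 1.605]
force: [0.5, -0.1, 0.2]
opening: 0.0853
finger_force: 0.0
```

```bash
python3 rack.py t16.png; python3 - <<'E'
from h import *
im=cv2.cvtColor(cv2.imread('pics/t16.png'),4); s=snap('side','s16.png')
for nm,lo,hi,bt,bs in (('mint',(45,30,50),(75,140,255),(195,150,250,190),(205,235,255,290)),('yel',(16,75,60),(28,255,255),(195,180,250,220),(240,245,300,310)),('pink',(168,45,60),(180,255,255),(225,150,265,195),(220,225,275,285))):
    p,r,w=ball(im,'top',lo,hi,bt,.039); q,r2,w2=ball(s,'side',lo,hi,bs,.039); print(nm,tri(p,q))
E
```

```text
green 186 [317.4 141.9] [0.6489 0.0519] [np.float64(23.5), np.float64(51.0)] -0.1
cream 210 [328.1 140.1] [0.6517 0.0239] [np.float64(25.5), np.float64(52.2)] 4.0
pink 194 [338.7 139.1] [ 0.654  -0.0037] [np.float64(25.5), np.float64(52.0)] 3.3
tab 93 [347.9 142. ] [ 0.6468 -0.0275] [np.float64(8.8), np.float64(32.4)] 4.8
139 [134, 125, 109, 117, 102, 114, 115, 106, 78, 109, 111, 109, 110, 110, 110, 110, 111, 109, 98, 93, 134, 136, 135, 136, 137, 137, 138, 140, 136, 116, 111, 124, 125, 126, 126, 127, 127, 128, 129, 118, 73, 57, 28, 34, 35, 39, 67, 105, 105, 104, 104, 104, 104, 103, 104, 104]
143 [131, 122, 101, 109, 102, 124, 127, 115, 81, 102, 110, 112, 111, 111, 111, 112, 113, 111, 100, 87, 134, 138, 135, 135, 135, 137, 138, 138, 136, 116, 88, 123, 126, 125, 125, 125, 126, 126, 127, 123, 96, 58, 22, 34, 36, 35, 48, 67, 66, 63, 64, 69, 90, 121, 122, 121]
147 [138, 137, 114, 115, 99, 117, 122, 122, 110, 100, 108, 109, 109, 109, 110, 109, 110, 111, 98, 87, 129, 135, 134, 134, 133, 134, 134, 135, 135, 120, 84, 123, 126, 125, 125, 124, 124, 125, 126, 127, 110, 55, 25, 30, 35, 32, 38, 56, 68, 66, 65, 69, 91, 119, 117, 116]
mint (array([0.58427667, 0.35248708, 0.04038757]), np.float64(0.00021517544252481807))
yel (array([0.49494649, 0.34029183, 0.04033994]), np.float64(0.0008943962098808871))
pink (array([0.59458859, 0.28079715, 0.04008977]), np.float64(0.0009429557360646636))
```

```bash
python3 -c "
from rig import ctrl
print(ctrl.finish_job())"
```

```text
the job is handed in; nothing more can be done
None
```

The job is handed in and no verdict came back: my last measurements (54.7 s of 210 s used) put all three soaps upright and snug between wall and stop, with the three large bombs seated in separate dimples and the vase and dish never approached; the first pinch on the stop left a gap of about 6 mm at the wall, so I repacked, and I viewed 15 pictures against the limit of 14.

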